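# Stand the recipe board in its rest

### The arm

A 6-joint arm with a two-finger parallel gripper is mounted at the origin on the work surface. World frame = base frame: x ahead of the robot, y to its left, z up, the work surface at z = 0. Lengths are in m, angles in rad, forces in N, time in s.
With the tool pointing down it reaches from about 0.375 to 0.9 m from the base axis. Payload 3.1 kg.
Tool frame: the origin (TCP) lies at the very end of the fingers, on their centre line; the grasp point (between the pads) lies robot.grasp_offset behind it (robot.grasp_offset is the distance from the TCP to the grasp point, in m); z points along the fingers, y is the direction in which the jaws open and shut (so a half turn about z gives the same grasp; the last joint's range is limited). The gripper opens to 87 mm and grips with 3 to 60 N. Pads are 19 mm wide; open, the fingers measure 117 mm over their backs; the gripper's body (75 mm by 190 mm) begins 51 mm behind the grasp point.
Start: joints at [0.954, 0.527, 1.433, -0, 1.181, -0.178], TCP at [0.265, 0.566, 0.223] pointing down, gripper open.
Joint ranges: [-3.08, 3.08], [-0.75, 2.2], [0.22, 2.44], [-1.43, 4.57], [0, 2.65], [-2.85, 2.85]. Speed limits (rad/s): [2.79, 2.79, 3.14, 3.14, 3.14, 3.14].

### API

Orientations are given as a unit quaternion [x, y, z, w].
In Python, from rig import robot gives the robot as it stands.
- The arm moves only by the tool drive_tool, never from a script. Its argument "targets" is one flat list of numbers, 6 for each row, row after row: the shift along the tool's x, y, z in cm, then the turn, a rotation vector about the tool's x, y, z in degrees. A call has 1 to 12 rows; each row is the pose to reach, as a shift and turn from the pose commanded when the call began, along the tool's axes at that moment; what a row does not reach only later rows make up. A row lasts 1/12 s, in which the tool goes at most 41.7 mm and 7.16 degrees, less where a joint would pass 70% of its speed; a pose out of reach is approached as far as the arm can. A call with a gripper value outside its range is refused whole. "grip" is the gripper command: -1 is fully open, 1 is shut, values between are in proportion, set as the call begins (left out, the last holds). The fingers move at their own pace and stop on an object; "squeeze" is the grip in N (left out, the last holds). Time passes only in rows, so rows that repeat a pose let the fingers close. It gives the time, the measured TCP pose, the force and the opening at its end, in the units of the state.
- robot.get_obs(): the state, without advancing time (a new reading comes with each control period).
- robot.camera(name): name is "scene" or "top" or "wrist"; returns (picture, depth): 480x640x3 uint8, red, green, blue; 480x640 float32, m along the optical axis (not along the pixel's ray), 0 where there is no reading.
- robot.calibration(name): a dict with "mtx" (3x3 intrinsics, pixels), "R" (3x3) and "t" (3): a world point X has camera coordinates R X + t; the wrist camera has in their place "hand_eye" (4x4, takes a point from camera to tool coordinates, whose origin is the TCP and whose axes are the flange's). Camera axes: x right, y down, z forward; pixel columns grow to the right and rows downward; lengths in m; the calibration is good to about 2 mm. A picture is of the moment at which its call begins: read the wrist's pose just before it. calibration takes no time and is no camera call.
- robot.hand_in(): hands the job in, once; it reports no verdict.
The state is a dict: "time": time; "q": joint angles; "joint_velocities": joint speeds; "joint_torque": joint torques, N m; "position": TCP position; "tool_rot": TCP orientation; "ft_force": force on the tool from outside, world axes, zero at the start; "moment": the same for the moment, N m; "grip_width": finger opening in m.
Only numpy, scipy, OpenCV 4.12 (cv2) and the standard library are available. Lean on these libraries where they do the work, as an engineer would, in place of code of your own. Each camera call takes 0.05 s, during which the arm holds its last target.

### The job

Get the recipe board ready for the class: slide the green keeper on the wooden rest fully open and push the red lever on the back of the board so that its yellow kickstand leg is unfolded all the way. Then stand the board upright on its leg in the middle of the slot of the rest, leaning back, face to the front (the keeper side) and leg behind the fence, and let go of it; only then slide the keeper back until it is up against the board's foot. Leave the other things on the table alone.

Things in the scene. Friction and masses are not known exactly. Their poses are not given: they have to be found in the camera images.
- board: Recipe board: wood frame 150 mm wide, 180 mm bottom to top edge, 16 mm thick, 0.6 kg. Starts lying face down, back up, top edge (with the wire handle) towards the robot. Origin: centre of its face. Axes: +x from top edge to bottom edge, +y along its width, +z out of its back. Standing, +x points down, +z backwards.
- board_mid (a point): Centre of the recipe board, half-way through its thickness. Axes as the board.
- board_bar (a point): Middle of the handle's round steel bar: 10 mm thick, 80 mm long along board y, 42 mm beyond the top edge (37 mm gap to the frame, open for a finger), 20 mm above the table while the board lies. The board pivots about the bar in a light grip. Axes as the board. From board_foot it lies 222 mm towards the top and 4 mm towards the back.
- board_foot (a point): Middle of the board's bottom edge on the back side: the edge it stands on when leaning back. Axes as the board. Standing on the unfolded leg the board leans back 0.30 rad; its bar is then 69 mm behind and 211 mm above board_foot, and leg_end 96 mm behind it.
- leg (a joint): Angle of the yellow kickstand leg on the board's back: a U of two flat arms and a rubber cross bar. 0 = folded flat; 0.70 = fully unfolded, at its stop; starts at 0 to 0.08. The hinge runs along the board's width, 45 mm from its centre towards the top edge, 21 mm above the face. Unfolding lifts the cross bar off the back. Stiff hinge (about 0.045 N m): stays where it is left.
- lever_top (a point): Top of the leg's red thumb lever: a paddle 34 mm wide (board y), 9 mm thick, standing 46 mm square off the leg at its hinge, between the arms, which lie 41 mm or more off its middle. Pushing it near its top towards the board's top edge (about 2 N, 30 mm of travel) unfolds the leg. Axes: +x from hinge to cross bar, +y along the hinge, +z from hinge to lever top.
- leg_end (a point): Middle of the leg's rubber cross bar (10 mm thick, 106 mm long, 134 mm from the hinge), the end that stands on the ground. Axes as lever_top.
- rest: The rest: fixed dark wood plate 245 x 200 mm, top 10 mm above the table. Origin: on the table, at the front face of the fence, mid-width. Axes: +x to the back (away from the robot but for its yaw), +y along its width, +z up. Plate from x = -125 to +120 mm. Fence: light wood rail 180 mm long at x = 0 to 12 mm, 10 mm high over the plate; front is -x.
- slot (a point): In the slot, on the plate at mid-width, 12 mm in front of the fence, 10 mm above the table: the board's foot goes here, between fence and keeper, face to the front (-x), leg behind the fence. Axes as the rest. A board up against the fence has board_foot 3 mm in front of it. Pushing the foot back with the keeper can fold the leg a little.
- keeper (a joint): Travel (m) of the green keeper, the slot's gate. 0 = home, slot 8 mm wide; grows as it slides to the front (-x of the rest) to 0.055 = fully open, slot 63 mm. Starts at 0 to 0.006. The leaning board takes up 18.5 mm of slot, so the keeper snug against it reads about 0.011. Slides at about 1.5 N, stays where left. Its slot edge is 130 mm long, 15 mm high over the plate.
- keeper_tab (a point): Middle of the top of the keeper's upright green push tab: 34 mm wide (rest y), 10 mm thick, its top 56 mm above the table; it stands 56 mm in front of the keeper's slot edge. A flat stem 30 mm wide, its top 18 mm above the table, joins the two. Axes as the rest.
- mill: Bystander to be left alone: dark grey pepper mill, 58 mm across and 190 mm tall. Origin: centre of its underside.
- bowl: Bystander to be left alone: terracotta bowl, 140 mm across and 55 mm tall. Origin: centre of its underside.
- bottle: Bystander to be left alone: clear glass bottle with a steel cap, 72 mm across and 210 mm tall. Origin: centre of its underside.
- chilli_a: Bystander to be left alone: almost black dried chilli, 120 mm long and 24 mm thick. Origin: centre of its underside.
- chilli_b: Bystander to be left alone: dark red dried chilli, 100 mm long and 24 mm thick. Origin: centre of its underside.
- chilli_c: Bystander to be left alone: almost black dried chilli, 130 mm long and 24 mm thick. Origin: centre of its underside.

How it is judged:
By the outcome, as a careful person would: the job done as asked, in the order asked, and still so for the second after the job is handed in, with the robot touching nothing.
It also fails if it takes over 72 s, if anything falls off the work surface, if the arm or the gripper's body presses on something with over 40 N, if the wrist force passes 120 N, or if a joint passes its speed limit or range.

## Working session

There is one attempt and no reset: what is moved stays moved. The work goes in short steps, Python scripts to look and compute and a tool call to move; the robot and the scene stay as the last step left them, time stands still between calls to the robot, and variables do not carry over. Pictures are saved under pics/ and viewed, and the job is handed in when it is done.

Besides the shell and the picture viewer there is one more tool, called as name(argument=value, ...) on one line, values as JSON. drive_tool: Moves the arm, as the interface text tells. Its arguments: {"type":"object","properties":{"targets":{"type":"array","items":{"type":"number"}},"grip":{"type":"number"},"squeeze":{"type":"number"}},"required":["targets"]}

```bash
mkdir -p pics; ls
python3 - <<'E'
from rig import robot
import cv2,numpy as np
print(robot.get_obs(), robot.grasp_offset)
for n in ("scene","top"):
    im,d=robot.camera(n); cv2.imwrite(f"pics/{n}0.png",im[:,:,::-1]); np.savez(f"{n}0.npz",im=im,d=d)
    c=robot.calibration(n); print(n,c)
print(robot.calibration("wrist"))
E
```

```text
pics
{'time': 0.0, 'q': array([ 9.53491844e-01,  5.28486653e-01,  1.43392097e+00, -2.47812111e-05,
        1.18139719e+00, -1.78524658e-01]), 'joint_velocities': array([ 3.27209073e-04, -8.41842529e-05,  1.99566478e-03, -2.71978328e-04,
        1.34333953e-03, -5.88579559e-05]), 'joint_torque': array([ 3.98034877e-05, -4.40052259e+01, -1.76591152e+01,  6.33121398e-02,
        5.80669334e-02, -1.50777123e-04]), 'position': array([0.26507652, 0.56517842, 0.22155312]), 'tool_rot': array([ 2.17629463e-01,  9.76030836e-01, -1.02410050e-03, -4.18038651e-04]), 'ft_force': array([ 0.40425937,  0.29649104, -1.2495485 ]), 'moment': array([ 0.05691265, -0.01311526,  0.0101499 ]), 'grip_width': 0.08710752661249281} 0.0187
scene {'mtx': array([[536.20177636,   0.        , 320.75953415],
       [  0.        , 536.20177636, 241.99500821],
       [  0.        ,   0.        ,   1.        ]]), 'R': array([[-0.88407636,  0.46716605,  0.01284052],
       [ 0.23844941,  0.47453696, -0.84732317],
       [-0.40193392, -0.74603657, -0.53092237]]), 't': array([ 0.52957461, -0.06868502,  1.41664195])}
top {'m
[... 213 characters left out ...]
53111e-03],
       [-9.89796475e-01,  2.66197552e-02, -1.39979736e-01],
       [ 1.40045383e-01,  6.08768892e-04, -9.90144899e-01]]), 't': array([0.01657556, 0.57982751, 1.44547088])}
{'mtx': array([[352.6959856 ,   0.        , 325.49346413],
       [  0.        , 352.6959856 , 240.88090566],
       [  0.        ,   0.        ,   1.        ]]), 'hand_eye': array([[ 4.30068392e-04, -9.70663168e-01, -2.40442985e-01,
         6.47543079e-02],
       [ 9.99999614e-01,  6.01527481e-04, -6.39704025e-04,
        -2.90399998e-04],
       [ 7.65570198e-04, -2.40442617e-01,  9.70663053e-01,
        -1.62204943e-01],
       [ 0.00000000e+00,  0.00000000e+00,  0.00000000e+00,
         1.00000000e+00]])}
```

View pics/top0.png

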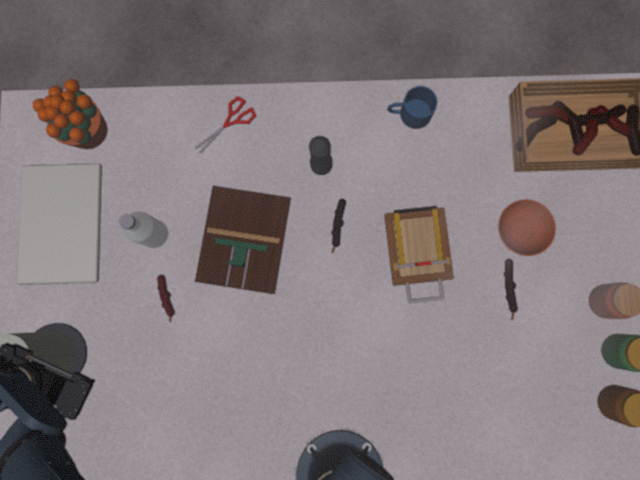

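View pics/scene0.png

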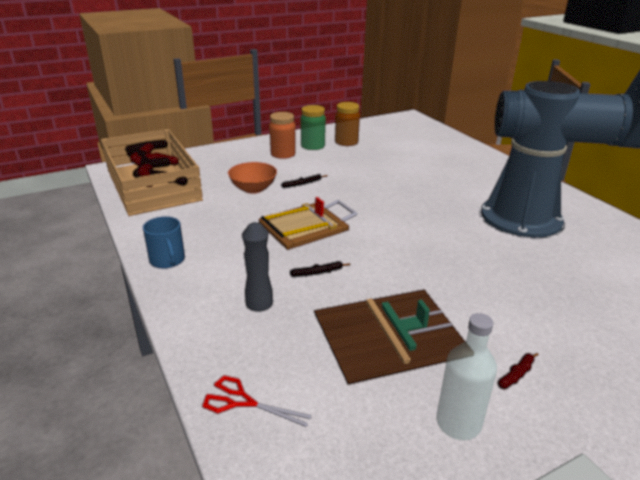

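The top view shows the rest with its plate corners near (213,186), (291,198), (274,293) and (196,282). The green tab is near (238,256). The board is centred near (420,245), the red lever is near (423,264) and the handle near (425,290). I'll measure next.

```bash
cat > h.py <<'E'
import numpy as np,cv2
from rig import robot
from scipy.spatial.transform import Rotation as Ro
def ray(n,u,v):
    c=robot.calibration(n); K,R,t=c["mtx"],c["R"],c["t"]
    d=R.T@np.linalg.inv(K)@np.array([u,v,1.]); o=-R.T@t
    return o,d
def atz(n,u,v,z):
    o,d=ray(n,u,v); return o+d*(z-o[2])/d[2]
def proj(n,X):
    c=robot.calibration(n); p=c["R"]@np.asarray(X)+c["t"]; p=c["mtx"]@p; return p[:2]/p[2]
def cloud(n,d):
    c=robot.calibration(n);K=c["mtx"]; v,u=np.mgrid[:480,:640]
    P=np.stack([(u-K[0,2])/K[0,0]*d,(v-K[1,2])/K[1,1]*d,d],-1)
    return (P-c["t"])@c["R"]
E
python3 - <<'E'
from h import *
z=np.load("top0.npz");im=z["im"];d=z["d"];P=cloud("top",d)
a=cv2.resize(im[170:310,180:320],None,fx=5.5,fy=5.5*.75,interpolation=cv2.INTER_CUBIC)
a=cv2.resize(im[175:305,185:305],(600,600),interpolation=cv2.INTER_CUBIC) if 0 else cv2.resize(im[180:300,190:300],(550,600),interpolation=cv2.INTER_CUBIC)
b=cv2.resize(im[195:315,370:480],(550,600),interpolation=cv2.INTER_CUBIC)
cv2.imwrite("pics/restz.png",a[:,:,::-1]);cv2.imwrite("pics/boardz.png",b[:,:,::-1])
for u,v in [(243,210),(240,290),(238,256),(423,264),(424,235),(425,300),(320,250)]: print(u,v,im[v,u],P[v,u].round(4))
E
```

```text
243 210 [72 47 43] [0.6383 0.2221 0.007 ]
240 290 [150 144 150] [ 0.4402  0.2329 -0.0079]
238 256 [46 74 62] [0.5221 0.2332 0.0192]
423 264 [149  51  50] [ 0.4868 -0.2121  0.065 ]
424 235 [141 118  93] [ 0.563  -0.2261  0.0094]
425 300 [125 120 127] [ 0.4028 -0.2182  0.0284]
320 250 [153 145 150] [0.5331 0.0323 0.0043]
```

View pics/restz.png

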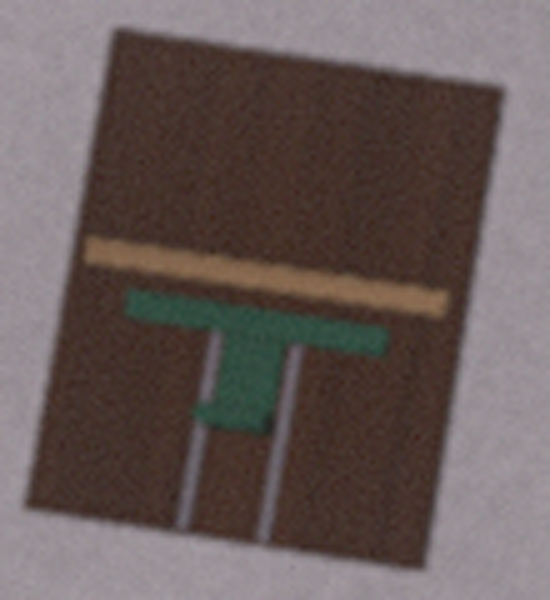

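View pics/boardz.png

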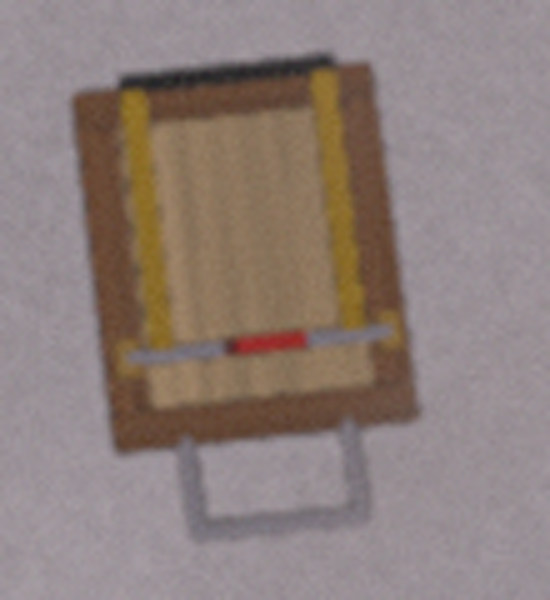

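Run:
```python
from h import *
def px(x,y,ox,oy): return ox+(x+.5)/5-.5, oy+(y+.5)/5-.5
def W(pts,ox,oy,z): return np.array([atz("top",*px(x,y,ox,oy),z) for x,y in pts])
def fit(local,world):
    # 2D rigid
    l=np.array(local,float);w=world[:,:2];lc=l.mean(0);wc=w.mean(0)
    H=(l-lc).T@(w-wc);th=np.arctan2(H[0,1]-H[1,0],H[0,0]+H[1,1])
    R=np.array([[np.cos(th),-np.sin(th)],[np.sin(th),np.cos(th)]]);t=wc-R@lc
    print("yaw",th,"t",t,"res mm",((l@R.T+t-w)*1000).round(1).tolist());return R,t,th
w=W([(116,28),(504,88),(425,570),(25,508)],190,180,.01)
R,t,th=fit([(.12,.1),(.12,-.1),(-.125,-.1),(-.125,.1)],w)
print("fence",W([(85,243),(449,296)],190,180,.02), "pred",(np.array([[.006,.09],[.006,-.09]])@R.T+t))
tb=W([(250,425),(206,418)],190,180,.056)
for a in tb: print("tab?",R.T@(a[:2]-t))
for a in W([(128,290),(388,330),(124,314),(387,355)],190,180,.025): print("keeper bar local",R.T@(a[:2]-t))
# board: local x top->bottom ; y ; z up (back up): x to +world x -> y = +world y (z up)
w=W([(73,92),(372,63),(418,418),(116,452)],370,195,.016)
Rb,tb,thb=fit([(.09,.075),(.09,-.075),(-.09,-.075),(-.09,.075)],w)
print("bar pred",Rb@np.array([-.132,0])+tb,"meas",W([(281,527)],370,195,.02))
print("foot",Rb@np.array([.09,0])+tb)
print("lever pred",Rb@np.array([-.045,0])+tb)
d=np.load("top0.npz");P=cloud("top",d["d"]);im=d["im"].astype(int)
m=(im[...,0]>im[...,1]*1.8)&(im[...,0]>110);m[:,:380]=0;m[:,460:]=0;m[:240]=0;m[290:]=0
v,u=np.nonzero(m);print("red",u.mean(),v.mean(),u.min(),u.max(),v.min(),v.max(),P[m].mean(0),P[m].max(0))
print(atz("top",u.mean(),v.mean(),.067), atz("top",u.mean(),v.mean(),.06))
print("rest corners proj err check scene:",[proj("scene",[*(R@np.array(p)+t),.01]).round(1).tolist() for p in [(.12,.1),(.12,-.1),(-.125,-.1),(-.125,.1)]])
print("board in scene",[proj("scene",[*(Rb@np.array(p)+tb),.016]).round(1).tolist() for p in [(.09,.075),(.09,-.075),(-.09,-.075),(-.09,.075)]])
a=cv2.resize(d["im"]*0+np.load("scene0.npz")["im"],None,fx=1,fy=1)
s=np.load("scene0.npz")["im"];cv2.imwrite("pics/sc_b.png",cv2.resize(s[180:260,250:370],(720,480),interpolation=cv2.INTER_CUBIC)[:,:,::-1])
cv2.imwrite("pics/sc_r.png",cv2.resize(s[280:390,305:485],(720,440),interpolation=cv2.INTER_CUBIC)[:,:,::-1])
```

```text
yaw -0.18052845033853915 t [0.56803019 0.22131824] res mm [[1.1, 1.1], [1.1, -1.6], [-1.3, -0.2], [-0.8, 0.7]]
fence [[0.59293819 0.31022854 0.02      ]
 [0.56178796 0.13109487 0.02      ]] pred [[0.59009213 0.30877835]
 [0.55777323 0.13170354]]
tab? [-0.06958994 -0.01020793]
tab? [-0.06951525  0.01114309]
keeper bar local [-0.01167516  0.06568805]
keeper bar local [-0.0115935  -0.06369099]
keeper bar local [-0.02363567  0.0654923 ]
keeper bar local [-0.02378715 -0.0652766 ]
yaw 0.07757887018635681 t [ 0.53639031 -0.21040445] res mm [[0.6, 0.5], [1.6, -0.3], [-1.6, -0.9], [-0.6, 0.7]]
bar pred [ 0.40478733 -0.22063459] meas [[ 0.40294255 -0.22132547  0.02      ]]
foot [ 0.62611961 -0.20342935]
lever pred [ 0.49152566 -0.213892  ]
red 423.54347826086956 263.1304347826087 417 430 261 265 [ 0.48886486 -0.21350049  0.06463692] [ 0.49331353 -0.19890742  0.07408337]
[ 0.4886773  -0.21314934  0.067     ] [ 0.48924274 -0.2141828   0.06      ]
rest corners proj err check scene: [[348.3, 379.4], [313.9, 307.5], [425.1, 286.4], [475.7, 350.1]]
board in scene [[287.1, 244.0], [258.2, 217.0], [318.3, 200.0], [350.2, 224.0]]
```

View pics/sc_b.png

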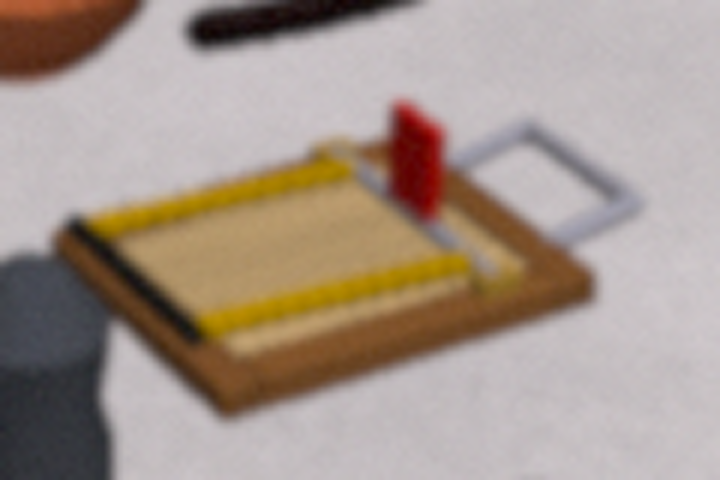

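View pics/sc_r.png

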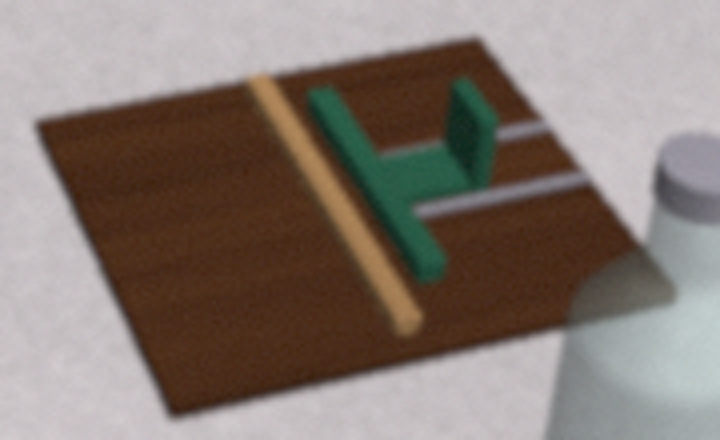

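```bash
cat >> h.py <<'E'
REST=[np.array([.5695,.2213]),-.1805]
def rl(x,y,o=None):
    t,a=o if o is not None else REST
    return t+np.array([np.cos(a)*x-np.sin(a)*y,np.sin(a)*x+np.cos(a)*y])
def toloc(p,o=None):
    t,a=o if o is not None else REST
    d=np.asarray(p)[:2]-t; return np.array([np.cos(a)*d[0]+np.sin(a)*d[1],-np.sin(a)*d[0]+np.cos(a)*d[1]])
def go(p,yaw,tilt=None):
    """shift(cm)+rotvec(deg) to world p, pointing down, jaw axis (tool y) along world angle yaw (mod pi)"""
    o=robot.get_obs();R0=Ro.from_quat(o["tool_rot"])
    best=None
    for k in (0,np.pi):
        a=yaw+k; y=np.array([np.cos(a),np.sin(a),0]);z=np.array([0,0,-1.]);x=np.cross(y,z)
        Rt=Ro.from_matrix(np.stack([x,y,z],1)); rv=(R0.inv()*Rt).as_rotvec()
        if best is None or np.linalg.norm(rv)<np.linalg.norm(best): best=rv
    s=R0.inv().apply(np.asarray(p)-o["position"])*100
    print("t",round(o["time"],2),"pos",o["position"].round(4),"F",o["ft_force"].round(1),"q6",o["q"][5].round(2)); print("cm",s.round(2),"deg",np.degrees(best).round(1))
def axes():
    R=Ro.from_quat(robot.get_obs()["tool_rot"]).as_matrix(); print("tool axes (cols x,y,z) world:\n",R.round(3))
E
python3 - <<'E'
from h import *
axes()
p=rl(-.045,0);print(p);go([*p,.16],REST[1]+np.pi/2)
d=np.load("top0.npz");P=cloud("top",d["d"])
for nm,uv in dict(bottle=(155,233),mill=(320,165),bowl=(527,228)).items(): print(nm,atz("top",*uv,0))
E
```

```text
tool axes (cols x,y,z) world:
 [[-0.905  0.425 -0.001]
 [ 0.425  0.905 -0.002]
 [ 0.    -0.002 -1.   ]]
[0.52523107 0.22937847]
t 0.1 pos [0.2651 0.5652 0.2217] F [-0.2  0.2  1.3] q6 -0.18
cm [-37.82 -19.34   6.19] deg [ -0.1  -0.  -14.8]
bottle [0.58725628 0.44326371 0.        ]
mill [0.74998484 0.027293   0.        ]
bowl [ 0.57490519 -0.48485986  0.        ]
```

drive_tool(targets=[-37.8, -19.3, 2, 0, 0, -14.8, -37.8, -19.3, 2, 0, 0, -14.8, -37.8, -19.3, 2, 0, 0, -14.8, -37.8, -19.3, 2, 0, 0, -14.8, -37.8, -19.3, 2, 0, 0, -14.8, -37.8, -19.3, 2, 0, 0, -14.8, -37.8, -19.3, 2, 0, 0, -14.8, -37.8, -19.3, 2, 0, 0, -14.8, -37.8, -19.3, 2, 0, 0, -14.8, -37.8, -19.3, 2, 0, 0, -14.8, -37.8, -19.3, 2, 0, 0, -14.8, -37.8, -19.3, 2, 0, 0, -14.8], grip=1)

```text
time: 1.1
position: [0.528, 0.2274, 0.202]
tool_rot: [0.093, 0.996, -0.0, 0.0]
ft_force: [-0.6, 0.3, -0.3]
grip_width: 0.0151
```

drive_tool(targets=[0, 0, 0, 0, 0, 0, 0, 0, 0, 0, 0, 0, 0, 0, 0, 0, 0, 0])

```text
time: 1.35
position: [0.5243, 0.2318, 0.2024]
tool_rot: [0.089, 0.996, 0.0, -0.001]
ft_force: [-0.1, 0.6, -0.2]
grip_width: 0.0016
```

```bash
cat >> h.py <<'E'
def wristcap(name):
    o=robot.get_obs(); im,d=robot.camera("wrist"); np.savez(name+".npz",im=im,d=d,pos=o["position"],q=o["tool_rot"])
    cv2.imwrite(f"pics/{name}.png",im[:,:,::-1])
def wload(name):
    z=np.load(name+".npz");c=robot.calibration("wrist");H=c["hand_eye"]
    R=Ro.from_quat(z["q"]).as_matrix(); return z["im"],z["d"],c["mtx"],R@H[:3,:3],R@H[:3,3]+z["pos"]
def wz(name,u,v,zz):
    im,d,K,R,t=wload(name); dd=R@np.linalg.inv(K)@np.array([u,v,1.]); return t+dd*(zz-t[2])/dd[2]
def wcloud(name):
    im,d,K,R,t=wload(name); v,u=np.mgrid[:480,:640]
    return np.stack([(u-K[0,2])/K[0,0]*d,(v-K[1,2])/K[1,1]*d,d],-1)@R.T+t
E
python3 - <<'E'
from h import *
wristcap("w1");axes();go([*rl(-.045,0),.16],REST[1]+np.pi/2)
E
```

```text
tool axes (cols x,y,z) world:
 [[-0.984  0.177 -0.001]
 [ 0.177  0.984  0.   ]
 [ 0.001  0.    -1.   ]]
t 1.4 pos [0.5244 0.2319 0.2026] F [0.6 0.3 0.2] q6 -1.17
cm [-0.13 -0.23  4.26] deg [ 0.  -0.   0.1]
```

View pics/w1.png

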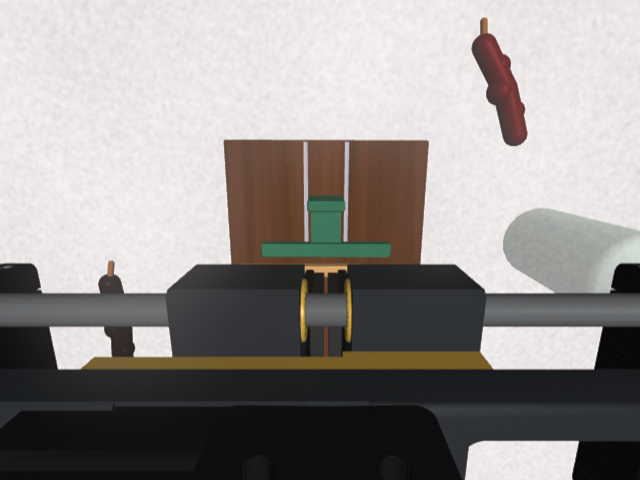

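The wrist view shows the plate's front edge from (224,141) to (428,141), the tab top near (326,206) and the keeper bar from (263,243) to (390,257).

Run:
```python
from h import *
n="w1"
for s,u,v,z in [("platFL",224.5,140.5,.01),("platFR",428,140.5,.01),("barfrontL",263,242,.025),("barfrontR",390,242,.025),("barbackL",263,257,.025),("barbackR",390,257,.025),("tabL",307,203,.056),("tabR",345,203,.056),("tabback",326,211,.056),("tabfront",326,200,.056)]:
    w=wz(n,u,v,z); print(s,w.round(4),toloc(w).round(4))
z=np.load("w1.npz")["im"];cv2.imwrite("pics/w1z.png",cv2.resize(z[130:280,215:435],(792,540),interpolation=cv2.INTER_CUBIC)[:,:,::-1])
P=wcloud(n)
for v in range(192,264,4): print(v,toloc(P[v,326]).round(4),P[v,326,2].round(4))
```

```text
platFL [0.4307 0.1487 0.01  ] [-0.1235 -0.0964]
platFR [0.4656 0.3425 0.01  ] [-0.124   0.1006]
barfrontL [0.533  0.1666 0.025 ] [-0.026  -0.0604]
barfrontR [0.5554 0.2906 0.025 ] [-0.0264  0.0657]
barbackL [0.5482 0.1632 0.025 ] [-0.0105 -0.061 ]
barbackR [0.5707 0.2886 0.025 ] [-0.0109  0.0664]
tabL [0.4988 0.2193 0.056 ] [-0.0692 -0.0147]
tabR [0.5047 0.2521 0.056 ] [-0.0693  0.0187]
tabback [0.5087 0.2344 0.056 ] [-0.0622  0.002 ]
tabfront [0.4991 0.2362 0.056 ] [-0.0719  0.002 ]
192 [-0.0741  0.002 ] 0.0105
196 [-0.0718  0.002 ] 0.0249
200 [-0.0718  0.002 ] 0.0552
204 [-0.0682  0.002 ] 0.0552
208 [-0.0648  0.002 ] 0.0561
212 [-0.055   0.0021] 0.0174
216 [-0.0511  0.0021] 0.018
220 [-0.0469  0.0021] 0.0172
224 [-0.0429  0.0021] 0.0174
228 [-0.0389  0.0021] 0.0181
232 [-0.0348  0.0021] 0.018
236 [-0.0309  0.0021] 0.0191
240 [-0.026   0.0022] 0.016
244 [-0.0237  0.0022] 0.0233
248 [-0.0202  0.0022] 0.0256
252 [-0.0159  0.0022] 0.0251
256 [-0.0113  0.0022] 0.0236
260 [-0.003   0.0022] 0.0101
```

View pics/w1z.png

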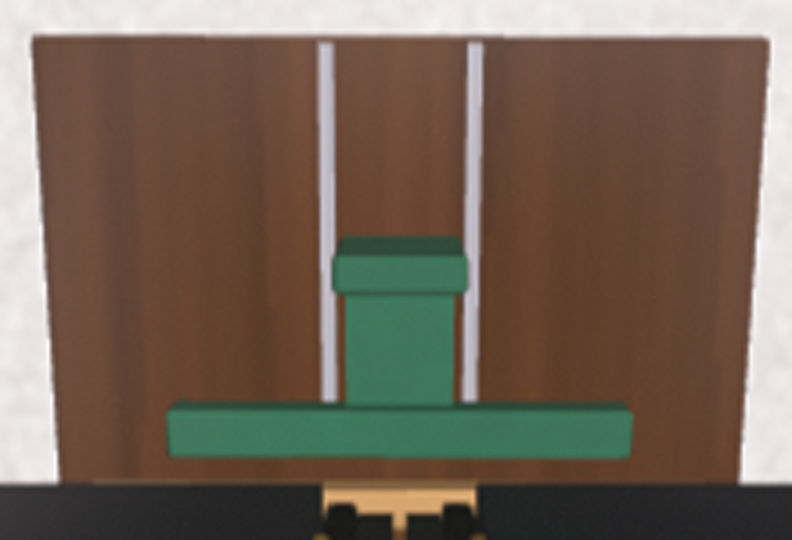

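```bash
sed -i 's/^REST=.*/REST=[np.array([.5695,.2213])+np.array([.0015,.0018]),-.1805]/' h.py
python3 - <<'E'
from h import *
go([*rl(-.045,0),.03],REST[1]+np.pi/2)
E
```

```text
t 1.4 pos [0.5244 0.2319 0.2026] F [0.6 0.3 0.2] q6 -1.17
cm [-0.25 -0.03 17.26] deg [ 0.  -0.   0.1]
```

drive_tool(targets=[-0.2, 0, 4, 0, 0, 0, -0.2, 0, 8, 0, 0, 0, -0.2, 0, 11, 0, 0, 0, -0.2, 0, 14, 0, 0, 0, -0.2, 0, 16, 0, 0, 0, -0.2, 0, 17.2, 0, 0, 0, -0.2, 0, 17.2, 0, 0, 0, -0.2, 0, 17.2, 0, 0, 0])

```text
time: 2.07
position: [0.5274, 0.2309, 0.0307]
tool_rot: [0.089, 0.996, -0.0, -0.0]
ft_force: [-0.3, -0.1, 0.2]
grip_width: 0.0002
```

drive_tool(targets=[0.7, 0, 0, 0, 0, 0, 1.4, 0, 0, 0, 0, 0, 2.1, 0, 0, 0, 0, 0, 2.8, 0, 0, 0, 0, 0, 3.5, 0, 0, 0, 0, 0, 4.2, 0, 0, 0, 0, 0, 4.8, 0, 0, 0, 0, 0, 5.2, 0, 0, 0, 0, 0, 5.5, 0, 0, 0, 0, 0, 5.5, 0, 0, 0, 0, 0])

```text
time: 2.9
position: [0.4722, 0.2399, 0.0304]
tool_rot: [0.09, 0.996, -0.0, -0.001]
ft_force: [-0.2, 0.4, -0.3]
grip_width: 0.0004
```

drive_tool(targets=[0.1, 0, 0, 0, 0, 0, 0.2, 0, 0, 0, 0, 0, 0.2, 0, 0, 0, 0, 0])

```text
time: 3.15
position: [0.4714, 0.2401, 0.0303]
tool_rot: [0.09, 0.996, -0.0, -0.0]
ft_force: [0.7, -0.3, 0.4]
grip_width: 0.0006
```

drive_tool(targets=[0.1, 0, 0, 0, 0, 0, 0.2, 0, 0, 0, 0, 0, 0.3, 0, 0, 0, 0, 0, 0.3, 0, 0, 0, 0, 0])

```text
time: 3.48
position: [0.4684, 0.2408, 0.0305]
tool_rot: [0.09, 0.996, -0.0, -0.0]
ft_force: [0.9, -1.5, -1.1]
grip_width: 0.0006
```

drive_tool(targets=[0.1, 0, 0, 0, 0, 0, 0.2, 0, 0, 0, 0, 0, 0.2, 0, 0, 0, 0, 0])

```text
time: 3.73
position: [0.4684, 0.2411, 0.0307]
tool_rot: [0.09, 0.996, 0.0, 0.002]
ft_force: [3.7, -3.5, -2.8]
grip_width: 0.0006
```

drive_tool(targets=[0.1, 0, 0, 0, 0, 0, 0.2, 0, 0, 0, 0, 0, 0.2, 0, 0, 0, 0, 0])

```text
time: 3.98
position: [0.4685, 0.2413, 0.0308]
tool_rot: [0.09, 0.996, 0.0, 0.004]
ft_force: [7.7, -5.2, -4.1]
grip_width: 0.0004
```

At the stop. I'll back off, raise and look.

drive_tool(targets=[-1.2, 0, 0, 0, 0, 0, -1.5, 0, 0, 0, 0, 0, -1.5, 0, -4, 0, 0, 0, -1.5, 0, -8, 0, 0, 0, -1.5, 0, -12, 0, 0, 0, -1.5, 0, -15, 0, 0, 0, -1.5, 0, -17, 0, 0, 0, -1.5, 0, -17, 0, 0, 0, -1.5, 0, -17, 0, 0, 0])

```text
time: 4.73
position: [0.4793, 0.2393, 0.2016]
tool_rot: [0.09, 0.996, 0.001, 0.001]
ft_force: [-0.1, -0.1, -0.9]
grip_width: 0.0006
```

Run:
```python
from h import *
wristcap("w2"); n="w2"; P=wcloud(n); print(robot.get_obs()["position"])
for v in range(120,264,6): print(v,toloc(P[v,326]).round(4),P[v,326,2].round(4))
# lever target
B=[np.array([.5364,-.2104]),.0776]
go([.52,-.21,.2],B[1]+np.pi/2)
```

```text
[0.47843336 0.23894118 0.20027648]
120 [-0.1896 -0.0005] 0.0002
126 [-0.184  -0.0005] 0.0003
132 [-0.1783 -0.0005] -0.0
138 [-0.1726 -0.0005] 0.0013
144 [-0.1669 -0.0005] 0.0004
150 [-0.1611 -0.0004] -0.0005
156 [-0.1553 -0.0004] -0.0014
162 [-0.1494 -0.0004] -0.0005
168 [-0.1436 -0.0004] 0.0008
174 [-0.1375 -0.0004] -0.0001
180 [-0.1315 -0.0004] -0.0005
186 [-0.1261 -0.0004] 0.0072
192 [-0.1252 -0.0005] 0.0548
198 [-0.1201 -0.0005] 0.056
204 [-0.1096 -0.0004] 0.0184
210 [-0.1036 -0.0004] 0.0187
216 [-0.0977 -0.0004] 0.0191
222 [-0.0915 -0.0004] 0.0182
228 [-0.0852 -0.0004] 0.0172
234 [-0.0791 -0.0004] 0.0174
240 [-0.0748 -0.0004] 0.0252
246 [-0.0687 -0.0004] 0.0256
252 [-0.0577 -0.0004] 0.0085
258 [-0.0518 -0.0004] 0.0107
t 4.78 pos [0.4784 0.2389 0.2003] F [-0.9  0.9  0.2] q6 -1.14
cm [-1.215e+01 -4.342e+01  2.000e-02] deg [ -0.   -0.1 -14.8]
```

View pics/w2.png

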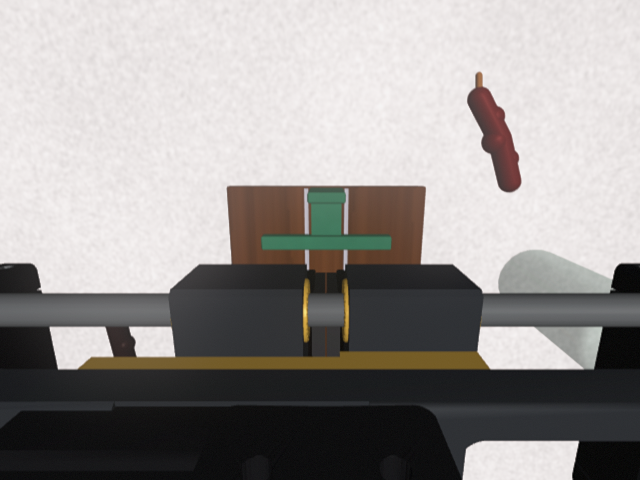

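drive_tool(targets=[-11.7, -43.4, 0, 0, 0, -14.8, -11.7, -43.4, 0, 0, 0, -14.8, -11.7, -43.4, 0, 0, 0, -14.8, -11.7, -43.4, 0, 0, 0, -14.8, -11.7, -43.4, 0, 0, 0, -14.8, -11.7, -43.4, 0, 0, 0, -14.8, -11.7, -43.4, 0, 0, 0, -14.8, -11.7, -43.4, 0, 0, 0, -14.8, -11.7, -43.4, 0, 0, 0, -14.8, -11.7, -43.4, 0, 0, 0, -14.8, -11.7, -43.4, 0, 0, 0, -14.8, -11.7, -43.4, 0, 0, 0, -14.8])

```text
time: 5.78
position: [0.5173, -0.2168, 0.1987]
tool_rot: [-0.036, 0.999, -0.002, 0.0]
ft_force: [0.5, -0.2, 1.1]
grip_width: 0.0008
```

drive_tool(targets=[0, 0, 0, 0, 0, 0, 0, 0, 0, 0, 0, 0, 0, 0, 0, 0, 0, 0])

```text
time: 6.03
position: [0.5155, -0.207, 0.1992]
tool_rot: [-0.039, 0.999, 0.001, -0.002]
ft_force: [-0.5, 0.9, 0.6]
grip_width: 0.0002
```

Run:
```python
from h import *
wristcap("w3"); print(robot.get_obs()["position"])
```

```text
[ 0.51581953 -0.20700112  0.19961874]
```

View pics/w3.png

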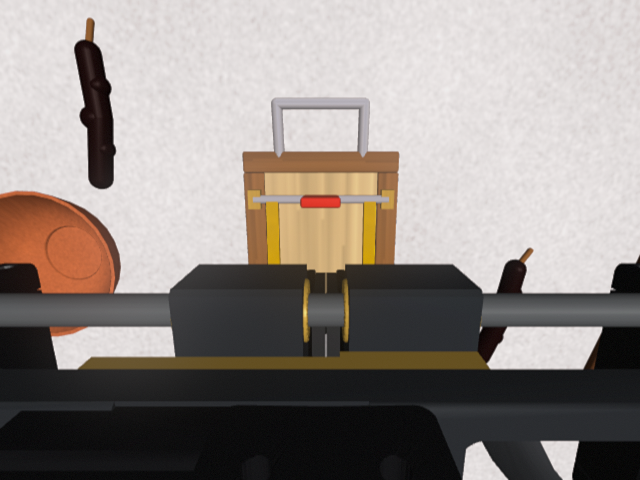

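The lever is near (320,201), the handle bar near (321,102) and the frame's top edge runs along row ~153. The board is slightly left of the tool's centre.

Run:
```python
from h import *
n="w3"; P=wcloud(n)
for v in range(190,215,2): print(v,P[v,320].round(4))
for s,u,v,z in [("topL",244,153,.016),("topR",398.5,153,.016),("barL",273,102,.02),("barR",368.5,102,.02),("barmid",321,102.5,.02),("levtop",320,202,.066)]:
    print(s,wz(n,u,v,z).round(4))
a=wz(n,244,153,.016);b=wz(n,398.5,153,.016);d=a-b; print("len",np.linalg.norm(d),"mid",(a+b)/2,"yaw",np.arctan2(d[1],d[0])-np.pi/2)
z=np.load(n+".npz")["im"];cv2.imwrite("pics/w3z.png",cv2.resize(z[85:265,230:410],(600,600),interpolation=cv2.INTER_CUBIC)[:,:,::-1])
```

```text
190 [ 0.4851 -0.215   0.0135]
192 [ 0.4869 -0.2148  0.0145]
194 [ 0.4876 -0.2146  0.0261]
196 [ 0.4858 -0.2144  0.0584]
198 [ 0.4865 -0.2142  0.0672]
200 [ 0.4882 -0.2141  0.067 ]
202 [ 0.4899 -0.214   0.0666]
204 [ 0.4914 -0.2138  0.0679]
206 [ 0.4935 -0.2137  0.0652]
208 [ 0.5031 -0.2136  0.0114]
210 [ 0.5051 -0.2135  0.0119]
212 [ 0.5068 -0.2133  0.0135]
214 [ 0.509  -0.2132  0.0124]
topL [ 0.4557 -0.2896  0.016 ]
topR [ 0.444  -0.1432  0.016 ]
barL [ 0.4085 -0.2636  0.02  ]
barR [ 0.4016 -0.177   0.02  ]
barmid [ 0.4055 -0.22    0.02  ]
levtop [ 0.49  -0.214  0.066]
len 0.14687824991374893 mid [ 0.4498719 -0.2163882  0.016    ] yaw -3.062220517103454
```

View pics/w3z.png

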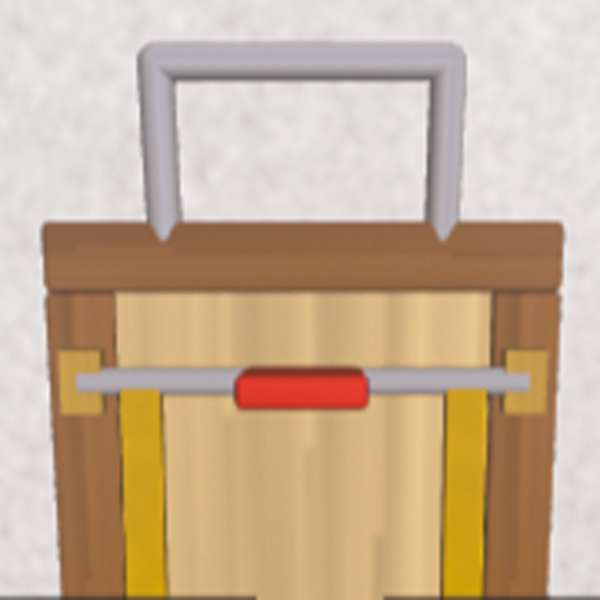

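drive_tool(targets=[0, -0.5, 4, 0, 0, 0, 0, -0.5, 8, 0, 0, 0, 0, -0.5, 11, 0, 0, 0, 0, -0.5, 13.5, 0, 0, 0, 0, -0.5, 14.8, 0, 0, 0, 0, -0.5, 15.1, 0, 0, 0, 0, -0.5, 15.1, 0, 0, 0, 0, -0.5, 15.1, 0, 0, 0])

```text
time: 6.75
position: [0.5176, -0.2134, 0.0503]
tool_rot: [-0.04, 0.999, -0.0, 0.0]
ft_force: [1.3, -0.6, -0.2]
grip_width: 0.0007
```

drive_tool(targets=[0.6, 0, 0, 0, 0, 0, 1.0, 0, 0, 0, 0, 0, 1.3, 0, 0, 0, 0, 0, 1.6, 0, 0, 0, 0, 0, 1.9, 0, 0, 0, 0, 0, 2.2, 0, 0, 0, 0, 0, 2.5, 0, 0, 0, 0, 0, 2.7, 0, 0, 0, 0, 0, 2.9, 0, 0, 0, 0, 0, 3.1, 0, 0, 0, 0, 0, 3.1, 0, 0, 0, 0, 0])

```text
time: 7.67
position: [0.4856, -0.2167, 0.0495]
tool_rot: [-0.039, 0.999, -0.0, -0.0]
ft_force: [1.0, -1.9, 0.3]
grip_width: 0.0003
```

Run:
```python
from h import *
print(robot.get_obs())
im,d=robot.camera("scene");np.savez("s4.npz",im=im,d=d);cv2.imwrite("pics/s4.png",cv2.resize(im[140:270,220:400],(792,572),interpolation=cv2.INTER_CUBIC)[:,:,::-1])
```

```text
{'time': 7.6667, 'q': array([-6.29682063e-01,  6.75068416e-01,  1.79936561e+00, -6.96067693e-04,
        6.67621413e-01, -2.27780192e+00]), 'joint_velocities': array([ 0.00147057,  0.00128516, -0.00666549, -0.00112892,  0.00558937,
        0.00350594]), 'joint_torque': array([-5.32057439e-02, -4.06275845e+01, -7.29988709e+00, -1.05081804e-01,
        4.99053095e-01, -4.83259981e-03]), 'position': array([ 0.48561046, -0.21665247,  0.04945567]), 'tool_rot': array([-3.89252880e-02,  9.99242074e-01, -2.56751514e-05, -3.15095028e-04]), 'ft_force': array([ 0.99749891, -1.87510425,  0.34267656]), 'moment': array([-0.06184089, -0.23040505, -0.01871795]), 'grip_width': 0.0003271627580065215}
```

View pics/s4.png

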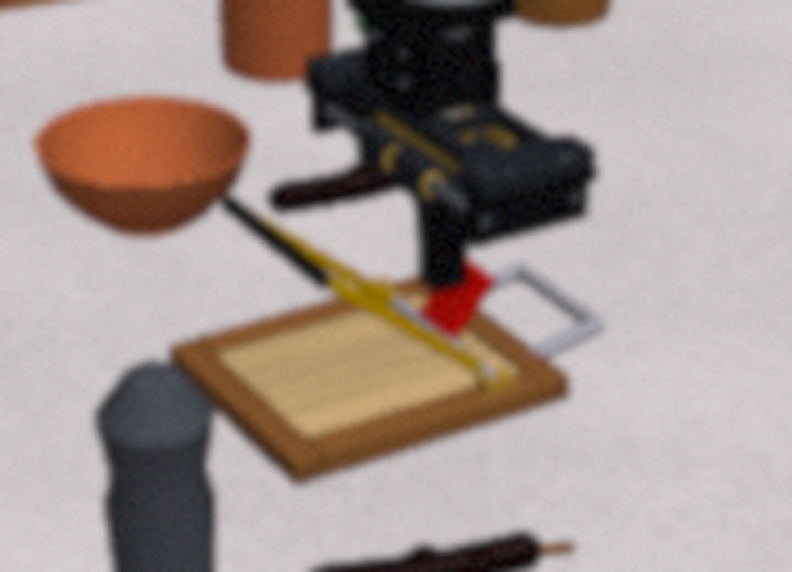

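The leg is unfolding. I'll keep pushing until it meets its stop.

drive_tool(targets=[0.1, 0, 0, 0, 0, 0, 0.2, 0, 0, 0, 0, 0, 0.3, 0, 0, 0, 0, 0, 0.3, 0, 0, 0, 0, 0])

```text
time: 8.05
position: [0.4839, -0.217, 0.0497]
tool_rot: [-0.039, 0.999, -0.0, 0.001]
ft_force: [4.1, 0.0, -0.4]
grip_width: 0.0003
```

drive_tool(targets=[0.1, 0, 0, 0, 0, 0, 0.2, 0, 0, 0, 0, 0, 0.3, 0, 0, 0, 0, 0, 0.3, 0, 0, 0, 0, 0])

```text
time: 8.38
position: [0.4802, -0.2171, 0.0497]
tool_rot: [-0.039, 0.999, -0.0, 0.0]
ft_force: [4.0, -0.6, 0.4]
grip_width: 0.0007
```

drive_tool(targets=[0.1, 0, 0, 0, 0, 0, 0.2, 0, 0, 0, 0, 0, 0.3, 0, 0, 0, 0, 0, 0.3, 0, 0, 0, 0, 0])

```text
time: 8.72
position: [0.4771, -0.2173, 0.0496]
tool_rot: [-0.039, 0.999, -0.0, 0.0]
ft_force: [4.3, -0.0, 1.4]
grip_width: 0.0006
```

Force has levelled at about 4 N, so the board is now sliding with the leg on its stop. I'll back off and look.

drive_tool(targets=[-0.8, 0, 0, 0, 0, 0, -1.5, 0, 0, 0, 0, 0, -1.5, 0, -4, 0, 0, 0, -1.5, 0, -8, 0, 0, 0, -1.5, 0, -12, 0, 0, 0, -1.5, 0, -16, 0, 0, 0, -1.5, 0, -20, 0, 0, 0, -1.5, 0, -20, 0, 0, 0, -1.5, 0, -20, 0, 0, 0])

```text
time: 9.47
position: [0.4926, -0.2162, 0.2518]
tool_rot: [-0.039, 0.999, -0.001, 0.001]
ft_force: [0.2, -0.4, -0.4]
grip_width: 0.0005
```

Run:
```python
from h import *
wristcap("w5"); print(robot.get_obs()["position"])
im,d=robot.camera("scene");np.savez("s5.npz",im=im,d=d);cv2.imwrite("pics/s5.png",cv2.resize(im[140:270,220:400],(792,572),interpolation=cv2.INTER_CUBIC)[:,:,::-1])
```

```text
[ 0.49135616 -0.2153514   0.24966532]
```

View pics/w5.png

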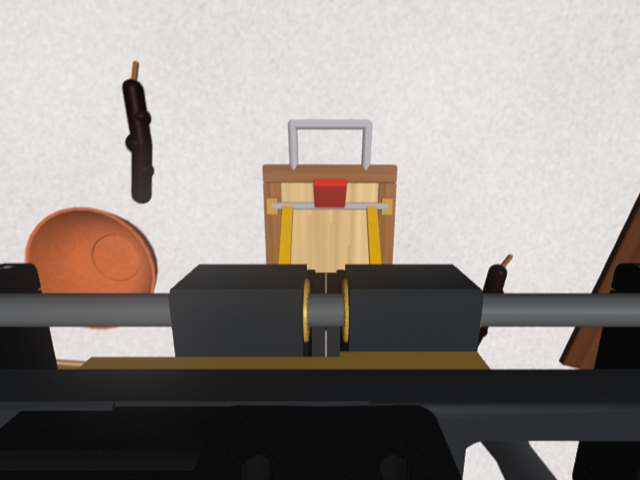

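View pics/s5.png

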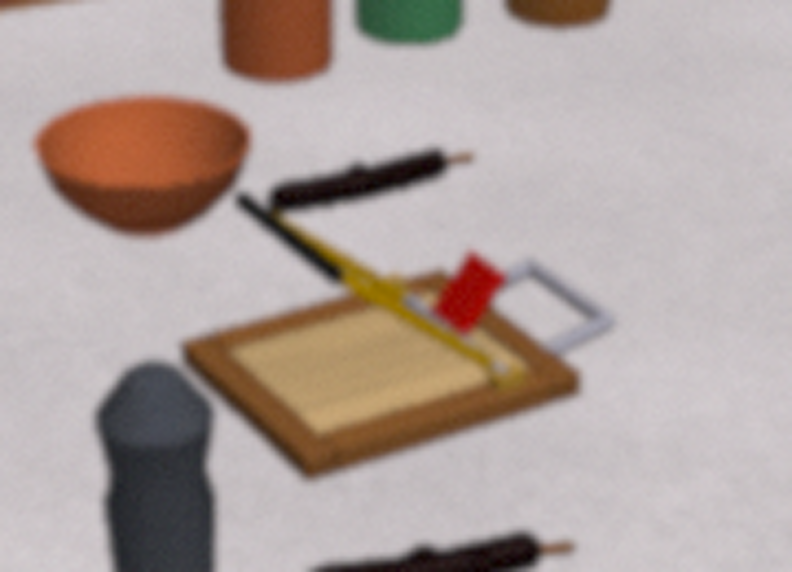

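The leg is up, with the lever leaning towards the handle near (330,192) in the wrist view. The handle bar is near (331,125). Next I'll measure the bar and check the leg angle.

Run:
```python
from h import *
n="w5"
a=wz(n,289.5,124.5,.022);b=wz(n,371.5,124.5,.022);m=(a+b)/2;print("bar",a,b,m,np.linalg.norm(a-b)) # outer ends
f=wz(n,263.5,166,.016);g=wz(n,396.5,166,.016);dd=f-g;print("frame mid",(f+g)/2,np.linalg.norm(dd),"yaw",np.arctan2(dd[1],dd[0])+np.pi/2, np.arctan2((a-b)[1],(a-b)[0])+np.pi/2)
yaw=.078; 
ex=np.array([np.cos(yaw),np.sin(yaw),0]);ey=np.array([-np.sin(yaw),np.cos(yaw),0])
top=(f+g)/2; top[2]=0
print("bar from frame",top-ex*.042)
o=top+ex*.09
for ang in (.6,.65,.7):
  for s in (.053,-.053):
    X=o+ex*(-.045+.134*np.cos(ang))+np.array([0,0,.021+.134*np.sin(ang)])+ey*s
    p=proj("scene",X); print(ang,s,((p-[220,140])*4.4).round(0))
for y in (.075,-.075):
  for x in (.09,-.09): print("corner",((proj("scene",o+ex*x+ey*y+[0,0,.016])-[220,140])*4.4).round())
P=wcloud(n)
for v in range(176,212,3): print(v,((P[v,330]-o)@ex).round(4),P[v,330,2].round(4))
```

```text
bar [ 0.40151532 -0.262907    0.022     ] [ 0.39471038 -0.17643084  0.022     ] [ 0.39811285 -0.21966892  0.022     ] 0.08674348962671483
frame mid [ 0.44119145 -0.216634    0.016     ] 0.14683200227045842 yaw 0.07884273598539293 0.07852964919088334
bar from frame [ 0.39931915 -0.21990668  0.        ]
0.6 0.053 [322. 294.]
0.6 -0.053 [228. 217.]
0.65 0.053 [329. 283.]
0.65 -0.053 [234. 206.]
0.7 0.053 [336. 272.]
0.7 -0.053 [240. 196.]
corner [305. 456.]
corner [582. 368.]
corner [177. 337.]
corner [441. 263.]
176 -0.0791 0.0152
179 -0.0785 0.0537
182 -0.0758 0.0575
185 -0.0729 0.058
188 -0.0695 0.0542
191 -0.0663 0.052
194 -0.0628 0.048
197 -0.0591 0.0437
200 -0.0553 0.0385
203 -0.0514 0.0335
206 -0.0475 0.0291
209 -0.0432 0.0227
```

Run:
```python
from h import *
go([.3985,-.2197,.12],.078)
axes()
```

```text
t 9.57 pos [ 0.4908 -0.215   0.2484] F [-0.1  0.6 -0. ] q6 -2.27
cm [ 9.19  0.22 12.87] deg [  0.3  -0.1 -90. ]
tool axes (cols x,y,z) world:
 [[-0.997 -0.078 -0.004]
 [-0.078  0.997  0.002]
 [ 0.003  0.002 -1.   ]]
```

drive_tool(targets=[9.2, 0.2, 0, 0, 0, 90, 9.2, 0.2, 0, 0, 0, 90, 9.2, 0.2, 0, 0, 0, 90, 9.2, 0.2, 2, 0, 0, 90, 9.2, 0.2, 4, 0, 0, 90, 9.2, 0.2, 6, 0, 0, 90, 9.2, 0.2, 8, 0, 0, 90, 9.2, 0.2, 10, 0, 0, 90, 9.2, 0.2, 11, 0, 0, 90, 9.2, 0.2, 11, 0, 0, 90, 9.2, 0.2, 11, 0, 0, 90, 9.2, 0.2, 11, 0, 0, 90], grip=0.3, squeeze=5)

```text
time: 10.57
position: [0.3982, -0.2193, 0.137]
tool_rot: [0.655, 0.756, 0.0, -0.004]
ft_force: [0.4, -1.0, 0.6]
grip_width: 0.0305
```

drive_tool(targets=[0, 0, 0, 0, 0, 0, 0, 0, 0, 0, 0, 0, 0, 0, 0, 0, 0, 0])

```text
time: 10.82
position: [0.3994, -0.2204, 0.1386]
tool_rot: [0.652, 0.759, -0.0, -0.002]
ft_force: [0.2, 0.9, -0.2]
grip_width: 0.0303
```

Run:
```python
from h import *
go([.3985,-.2197,.005],.078)
axes();wristcap("w6");print(robot.get_obs()["grip_width"])
```

```text
t 10.82 pos [ 0.3994 -0.2204  0.1386] F [ 0.2  0.9 -0.2] q6 -0.9
cm [ 0.05 -0.05 13.36] deg [-0.1 -0.1  4.2]
tool axes (cols x,y,z) world:
 [[-0.151  0.989 -0.002]
 [ 0.989  0.151  0.002]
 [ 0.002 -0.002 -1.   ]]
0.03059145061324843
```

View pics/w6.png

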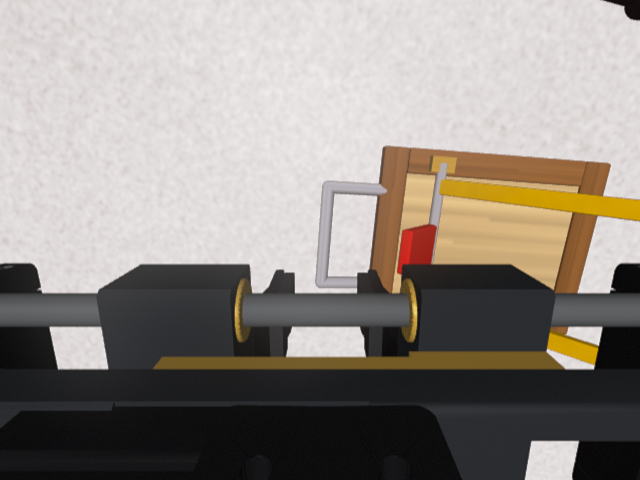

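Run:
```python
from h import *
a=wz("w6",327,184,.022);b=wz("w6",321.5,284,.022);print(a,b,(a+b)/2,np.linalg.norm(a-b))
d=a-b;print("yaw",np.arctan2(d[1],d[0])-np.pi/2)
```

```text
[ 0.39421372 -0.17907698  0.022     ] [ 0.40230891 -0.26199654  0.022     ] [ 0.39826132 -0.22053676  0.022     ] 0.08331378053923515
yaw 0.09731857928656074
```

drive_tool(targets=[0, -0.1, 0, 0, 0, 4, 0, -0.1, 3, 0, 0, 4, 0, -0.1, 6, 0, 0, 4, 0, -0.1, 9, 0, 0, 4, 0, -0.1, 11, 0, 0, 4, 0, -0.1, 12.3, 0, 0, 4, 0, -0.1, 13, 0, 0, 4, 0, -0.1, 13.3, 0, 0, 4, 0, -0.1, 13.3, 0, 0, 4, 0, -0.1, 13.3, 0, 0, 4])

```text
time: 11.7
position: [0.3996, -0.2215, 0.0071]
tool_rot: [0.679, 0.735, -0.0, 0.001]
ft_force: [0.0, -0.1, 0.3]
grip_width: 0.0303
```

Run:
```python
from h import *
go([.3985,-.2197,.005],.078)
wristcap("w7")
```

```text
t 11.7 pos [ 0.3996 -0.2215  0.0071] F [ 0.  -0.1  0.3] q6 -0.83
cm [ 0.19 -0.09  0.21] deg [0.  0.  0.1]
```

View pics/w7.png

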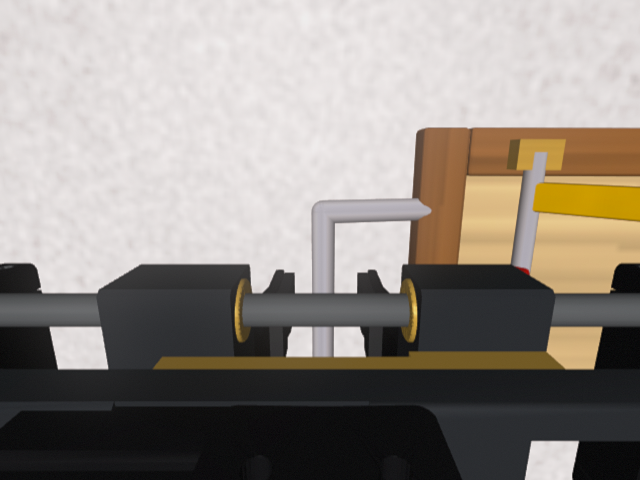

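drive_tool(targets=[0.1, -0.1, 0.2, 0, 0, 0, 0.1, -0.1, 0.2, 0, 0, 0, 0.1, -0.1, 0.2, 0, 0, 0])

```text
time: 12.0
position: [0.3982, -0.2204, 0.005]
tool_rot: [0.679, 0.734, -0.0, 0.0]
ft_force: [-0.4, 0.5, 0.2]
grip_width: 0.0304
```

drive_tool(targets=[0, 0, 0, 0, 0, 0, 0, 0, 0, 0, 0, 0, 0, 0, 0, 0, 0, 0, 0, 0, 0, 0, 0, 0, 0, 0, 0, 0, 0, 0], grip=1, squeeze=15)

```text
time: 12.42
position: [0.3982, -0.2204, 0.0046]
tool_rot: [0.679, 0.734, -0.0, 0.0]
ft_force: [0.1, 0.9, 1.0]
grip_width: 0.0097
```

Run:
```python
from h import *
go([.3985,-.2197,.3],.078)
a=wz("w7",313,205,.022);b=wz("w7",436,128,.016);print(a,b,np.linalg.norm(b-a)); axes()
```

```text
t 12.42 pos [ 0.3982 -0.2204  0.0046] F [0.1 0.9 1. ] q6 -0.83
cm [  0.06   0.04 -29.54] deg [0. 0. 0.]
[ 0.39121357 -0.17830894  0.022     ] [ 0.43961964 -0.14311385  0.016     ] 0.06014849251953543
tool axes (cols x,y,z) world:
 [[-0.079  0.997  0.   ]
 [ 0.997  0.079 -0.   ]
 [-0.     0.    -1.   ]]
```

drive_tool(targets=[0, 0.2, -1.2, 0, 0, 0, 0, 0.4, -2.4, 0, 0, 0, 0, 0.6, -3.5, 0, 0, 0, 0, 1.1, -5.1, 0, 0, 0, 0, 1.7, -6.7, 0, 0, 0, 0, 2.4, -8.2, 0, 0, 0, 0, 3.2, -9.7, 0, 0, 0, 0, 4.1, -11.1, 0, 0, 0, 0, 5.1, -12.4, 0, 0, 0, 0, 6.3, -13.6, 0, 0, 0, 0, 7.5, -14.7, 0, 0, 0, 0, 7.5, -14.7, 0, 0, 0])

```text
time: 13.42
position: [0.4733, -0.2147, 0.1534]
tool_rot: [0.678, 0.735, -0.001, 0.0]
ft_force: [-5.2, -0.2, 1.3]
grip_width: 0.0092
```

Run:
```python
from h import *
o=robot.get_obs();print(o["position"],o["ft_force"],o["grip_width"])
im,d=robot.camera("scene");cv2.imwrite("pics/s8.png",im[:,:,::-1])
```

```text
[ 0.47330381 -0.21468677  0.15342326] [-5.19113473 -0.15353021  1.33957666] 0.009175821569104776
```

View pics/s8.png

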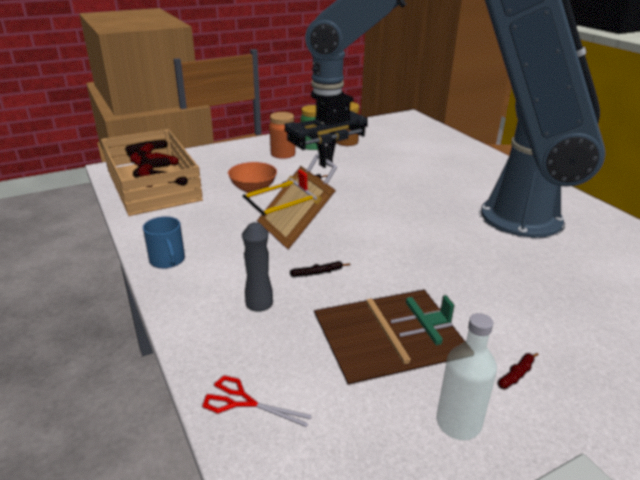

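drive_tool(targets=[0, 0.8, -1.2, 0, 0, 0, 0, 1.6, -2.4, 0, 0, 0, 0, 2.6, -3.4, 0, 0, 0, 0, 3.8, -4.4, 0, 0, 0, 0, 5, -5.4, 0, 0, 0, 0, 6.2, -6.6, 0, 0, 0, 0, 7.2, -8, 0, 0, 0, 0, 8, -9.5, 0, 0, 0, 0, 8.5, -11, 0, 0, 0, 0, 8.5, -13, 0, 0, 0, 0, 8.5, -15, 0, 0, 0, 0, 8.5, -15, 0, 0, 0])

```text
time: 14.47
position: [0.5591, -0.2081, 0.3034]
tool_rot: [0.679, 0.734, 0.001, 0.002]
ft_force: [1.3, 0.1, -5.7]
grip_width: 0.0094
```

drive_tool(targets=[0, 0, 0, 0, 0, 0, 0, 0, 0, 0, 0, 0, 0, 0, 0, 0, 0, 0])

```text
time: 14.72
position: [0.5557, -0.2069, 0.2987]
tool_rot: [0.679, 0.734, -0.001, -0.003]
ft_force: [-0.5, -0.6, -6.4]
grip_width: 0.0088
```

Run:
```python
from h import *
o=robot.get_obs();print(o["position"],o["ft_force"],o["grip_width"])
im,d=robot.camera("scene");cv2.imwrite("pics/s9.png",im[:,:,::-1]);np.savez("s9.npz",im=im,d=d)
wristcap("w9")
```

```text
[ 0.55572729 -0.2068592   0.29869081] [-0.47376948 -0.56237977 -6.43036537] 0.008802192224943124
```

View pics/s9.png

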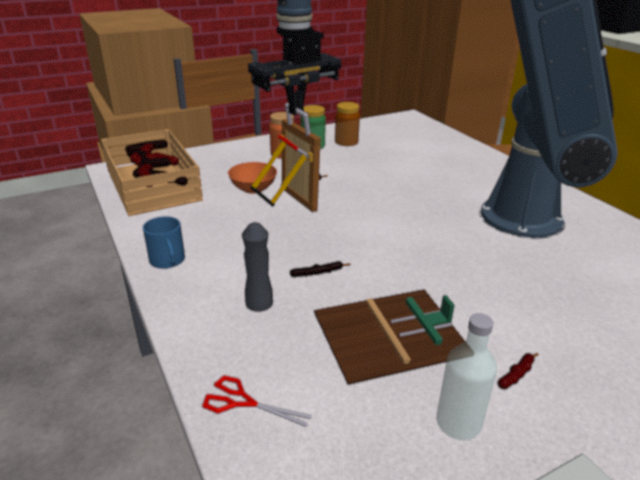

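View pics/w9.png

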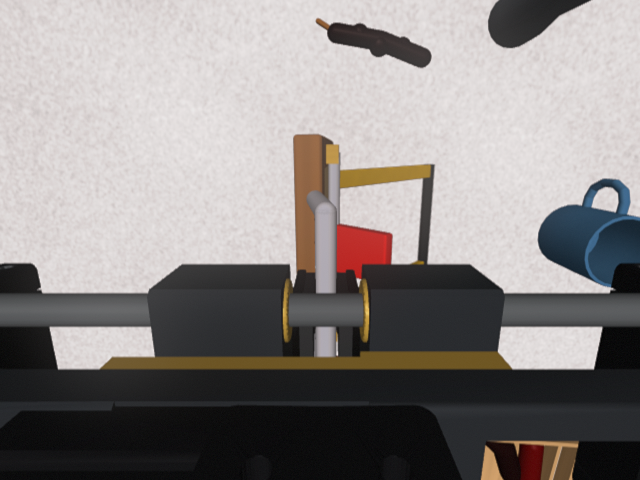

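```bash
python3 - <<'E'
from h import *
o=robot.get_obs();R=Ro.from_quat(o["tool_rot"]).as_matrix()
z=np.load("w9.npz");p0=z["pos"];R=Ro.from_quat(z["q"]).as_matrix()
for u,v,zz in [(326,205,.319),(330,199,.319),(312,135,.272),(303,135,.272),(333,146,.26)]:
    print(R.T@(wz("w9",u,v,zz)-p0))
P=wcloud("w9")
for v in range(130,230,6): print(v,(R.T@(P[v,326]-p0)).round(4), (R.T@(P[v,308]-p0)).round(4))
print("place hover")
# hover: bar at rest local x: foot target; go above
go([.50,.1,.30],REST[1])
q=rl(-.03,0);print(q);go([*q,.30],REST[1])
E
python3 - <<'E'
import cv2
a=cv2.imread('pics/w9.png')[110:290,270:450];cv2.imwrite('pics/w9z.png',cv2.resize(a,(600,600),interpolation=cv2.INTER_CUBIC))
E
```

```text
[ 0.04445767  0.00056312 -0.01989066]
[ 0.04689405  0.00217679 -0.01988964]
[ 0.07392709 -0.0066596   0.02725378]
[ 0.07392646 -0.01129733  0.02727654]
[0.06868386 0.00441924 0.0391804 ]
130 [0.093  0.0006 0.3009] [ 0.093  -0.022   0.3003]
136 [0.0858 0.0006 0.3011] [ 0.0738 -0.0091  0.0347]
142 [0.0718 0.0006 0.0716] [ 0.0706 -0.0091  0.0337]
148 [0.068  0.0006 0.07  ] [ 0.0675 -0.0091  0.0345]
154 [0.0643 0.0006 0.069 ] [ 0.0644 -0.0092  0.0346]
160 [0.0606 0.0006 0.0697] [ 0.0612 -0.0092  0.034 ]
166 [0.0566 0.0006 0.075 ] [ 0.0581 -0.0092  0.0343]
172 [0.0502 0.0006 0.1259] [ 0.0548 -0.0093  0.0347]
178 [0.0454 0.0006 0.126 ] [ 0.0516 -0.0093  0.0347]
184 [0.0407 0.0006 0.1252] [ 0.0483 -0.0094  0.0347]
190 [0.0358 0.0006 0.1253] [ 0.0451 -0.0094  0.034 ]
196 [0.0311 0.0006 0.1244] [ 0.0422 -0.0092  0.0301]
202 [ 0.0443  0.0006 -0.0096] [ 0.0397 -0.009   0.024 ]
208 [ 0.0421  0.0006 -0.0127] [ 0.0349 -0.0095  0.0345]
214 [ 0.0394  0.0006 -0.0119] [ 0.0315 -0.0096  0.0348]
220 [ 0.0369  0.0006 -0.0126] [ 0.0281 -0.0096  0.0345]
226 [ 0.0341  0.0006 -0.0118] [ 0.0245 -0.0097  0.0352]
place hover
t 14.82 pos [ 0.5564 -0.207   0.2994] F [ 0.4 -0.5 -7.1] q6 -0.62
cm [31.05 -3.22  0.04] deg [-0.2 -0.1 14.8]
[0.54148738 0.22848564]
t 14.82 pos [ 0.5564 -0.207   0.2994] F [ 0.4 -0.5 -7.1] q6 -0.62
cm [43.53  1.93  0.06] deg [-0.2 -0.1 14.8]
```

View pics/w9z.png

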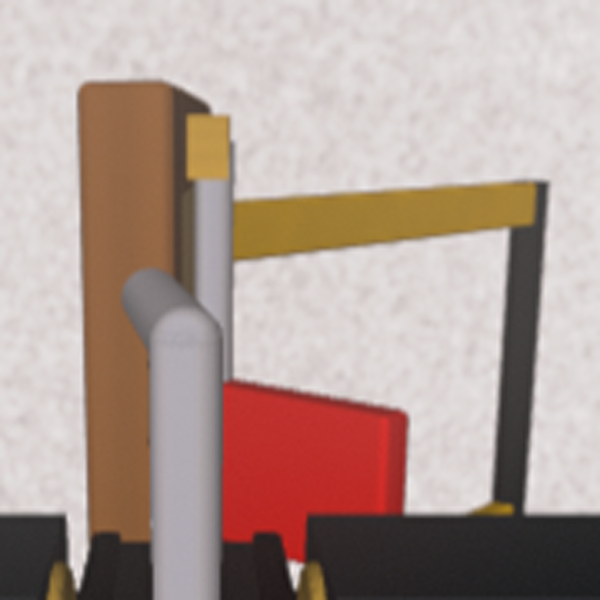

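drive_tool(targets=[2, 0.2, 0, 0, 0, 1, 5, 0.4, 0, 0, 0, 2, 8.5, 0.6, 0, 0, 0, 3, 12, 0.8, 0, 0, 0, 4, 15.5, 1, 0, 0, 0, 5.5, 19, 1.2, 0, 0, 0, 7, 22.5, 1.5, 0, 0, 0, 8.5, 26, 1.8, 0, 0, 0, 29.5, 29.5, 2, 0, 0, 0, 11, 33, 2.2, 0, 0, 0, 12], squeeze=22)

```text
time: 15.65
position: [0.553, 0.1248, 0.3008]
tool_rot: [0.751, 0.66, -0.0, -0.001]
ft_force: [0.8, 0.2, -7.4]
grip_width: 0.0093
```

A row had a typo (29.5° turn); the per-row limit contained it. I'll check the pose before going on.

Run:
```python
from h import *
o=robot.get_obs();print(o["grip_width"],o["ft_force"]);axes()
go([*rl(-.022,.001),.30],REST[1])
```

```text
0.009259537948842501 [ 0.76103018  0.16880092 -7.40140902]
tool axes (cols x,y,z) world:
 [[ 0.129  0.992 -0.001]
 [ 0.992 -0.129  0.   ]
 [ 0.    -0.001 -1.   ]]
t 15.65 pos [0.553  0.1248 0.3008] F [ 0.8  0.2 -7.4] q6 0.15
cm [10.19 -1.67  0.08] deg [-0.1 -0.   3. ]
```

drive_tool(targets=[2.5, -0.4, 0, 0, 0, 1, 5, -0.8, 0, 0, 0, 2, 7.5, -1.2, 0, 0, 0, 3, 9.2, -1.5, 0, 0, 0, 3, 10, -1.7, 0, 0, 0, 3, 10.2, -1.7, 0, 0, 0, 3, 10.2, -1.7, 0, 0, 0, 3, 10.2, -1.7, 0, 0, 0, 3, 10.2, -1.7, 0, 0, 0, 3])

```text
time: 16.4
position: [0.5502, 0.2245, 0.3013]
tool_rot: [0.769, 0.639, -0.001, 0.001]
ft_force: [0.2, 0.1, -6.7]
grip_width: 0.0091
```

Run:
```python
from h import *
wristcap("w10");z=np.load("w10.npz");p0=z["pos"];R=Ro.from_quat(z["q"]).as_matrix();P=wcloud("w10")
for v in range(130,230,8): print(v,(R.T@(P[v,326]-p0)).round(4), (R.T@(P[v,308]-p0)).round(4))
go([*rl(-.022,.001),.30],REST[1])
im,d=robot.camera("scene");cv2.imwrite("pics/s10.png",im[:,:,::-1])
```

```text
130 [0.0924 0.0008 0.2909] [ 0.0925 -0.0214  0.2926]
138 [0.083  0.0008 0.2914] [ 0.0729 -0.009   0.0355]
146 [0.0691 0.0007 0.0582] [ 0.065   0.0007 -0.1622]
154 [0.0644 0.0007 0.0597] [ 0.0645 -0.0091  0.0369]
162 [0.0597 0.0007 0.0582] [ 0.065   0.0007 -0.1622]
170 [0.0547 0.0007 0.064 ] [ 0.0559 -0.0092  0.036 ]
178 [0.0469 0.0008 0.1056] [ 0.0515 -0.0093  0.0366]
186 [0.0409 0.0008 0.1053] [ 0.047  -0.0094  0.0381]
194 [0.035  0.0008 0.1044] [ 0.0427 -0.0094  0.0362]
202 [ 0.0441  0.0007 -0.0075] [ 0.039  -0.0091  0.0305]
210 [ 0.0411  0.0007 -0.0107] [ 0.0337 -0.0094  0.0359]
218 [ 0.0375  0.0007 -0.0106] [ 0.0291 -0.0095  0.0357]
226 [ 0.0342  0.0007 -0.0115] [ 0.0245 -0.0095  0.0354]
t 16.45 pos [0.5503 0.2249 0.3014] F [-0.1  0.7 -6.5] q6 0.39
cm [ 0.3  -0.13  0.14] deg [-0.   0.  -0.2]
```

View pics/s10.png

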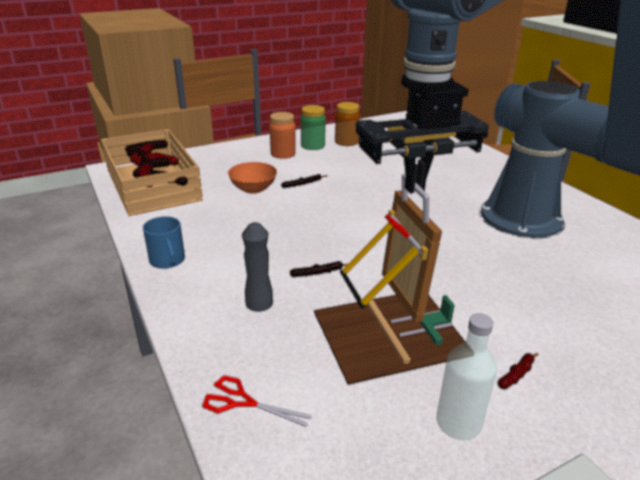

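View pics/w10.png

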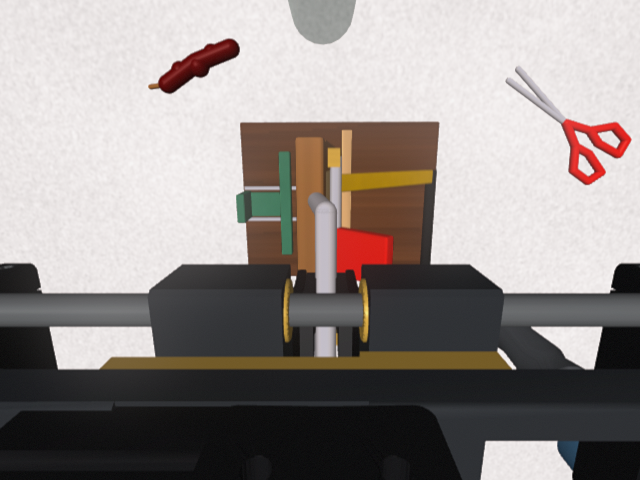

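drive_tool(targets=[0.1, 0, 0, 0, 0, 0, 0.3, 0, 1, 0, 0, 0, 0.3, 0, 2.2, 0, 0, 0, 0.3, 0, 3.5, 0, 0, 0, 0.3, 0, 4.7, 0, 0, 0, 0.3, 0, 5.5, 0, 0, 0, 0.3, 0, 6, 0, 0, 0, 0.3, 0, 6, 0, 0, 0, 0.3, 0, 6, 0, 0, 0], squeeze=35)

```text
time: 17.25
position: [0.5508, 0.2293, 0.2415]
tool_rot: [0.769, 0.64, 0.0, -0.0]
ft_force: [0.2, -0.9, -5.8]
grip_width: 0.0087
```

Run:
```python
from h import *
wristcap("w11");z=np.load("w11.npz");p0=z["pos"];R=Ro.from_quat(z["q"]).as_matrix();P=wcloud("w11")
for v in range(130,230,8): print(v,(R.T@(P[v,326]-p0)).round(4), (R.T@(P[v,308]-p0)).round(4))
go([*rl(-.022,.001),.30],REST[1]);print(toloc(robot.get_obs()["position"]))
im,d=robot.camera("scene");cv2.imwrite("pics/s11.png",cv2.resize(im[180:390,300:500],(666,600),interpolation=cv2.INTER_CUBIC)[:,:,::-1])
```

```text
130 [0.0888 0.0008 0.2313] [ 0.0887 -0.0183  0.2295]
138 [0.0807 0.0008 0.2329] [ 0.0729 -0.009   0.0365]
146 [0.0692 0.0007 0.0613] [ 0.0687 -0.0091  0.0366]
154 [0.0644 0.0007 0.0606] [ 0.0645 -0.0092  0.0381]
162 [0.0596 0.0007 0.0609] [ 0.0602 -0.0091  0.0358]
170 [0.0525 0.0008 0.1107] [ 0.0559 -0.0093  0.0374]
178 [0.0467 0.0008 0.1086] [ 0.0515 -0.0093  0.0366]
186 [0.0405 0.0008 0.1102] [ 0.0471 -0.0093  0.0363]
194 [0.0345 0.0008 0.1093] [ 0.0426 -0.0094  0.037 ]
202 [ 0.0442  0.0007 -0.0081] [ 0.0391 -0.0091  0.0293]
210 [ 0.0412  0.0007 -0.0115] [ 0.0335 -0.0095  0.0372]
218 [ 0.0376  0.0007 -0.0111] [ 0.029  -0.0095  0.0364]
226 [ 0.0343  0.0007 -0.0122] [ 0.0243 -0.0096  0.0365]
t 17.3 pos [0.5512 0.2293 0.2421] F [-0.1  0.6 -5.7] q6 0.39
cm [-0.15 -0.13 -5.79] deg [ 0.1 -0.  -0.1]
[-0.02060745  0.00254456]
```

View pics/s11.png

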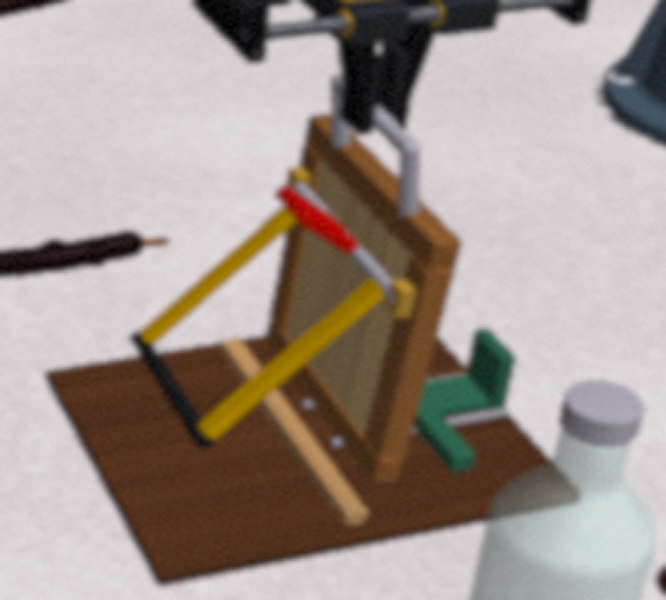

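View pics/w11.png

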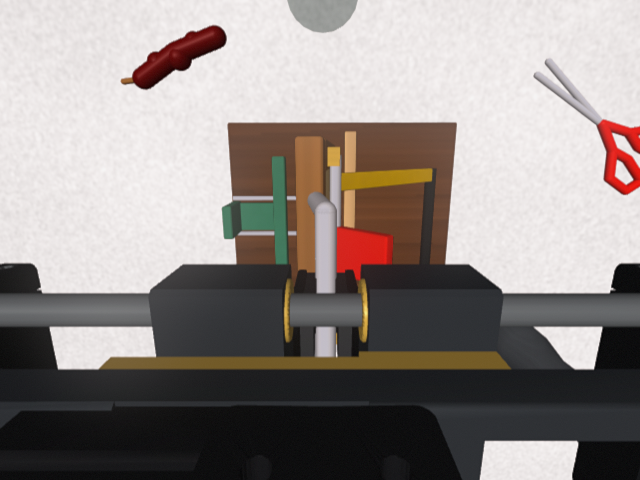

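Run:
```python
from h import *
for x,y in [(372,470),(398,480),(376,478)]:
    u=300+x/3.33;v=180+y/2.857
    for z in (.0235,.0255,.0275): print((x,y),z,toloc(atz("scene",u,v,z)).round(4))
# check known: fence near end top front edge px ~ (340,520),(365,515)
for x,y in [(342,522),(368,513)]:
    print("fence",toloc(atz("scene",300+x/3.33,180+y/2.857,.02)).round(4))
print("exp board near-bottom back corner px at foot -.025:",[((proj("scene",[*rl(xx,.078),.0255])-[300,180])*[3.33,2.857]).round() for xx in (-.035,-.025,-.015)])
```

```text
(372, 470) 0.0235 [-0.0152  0.0638]
(372, 470) 0.0255 [-0.014   0.0657]
(372, 470) 0.0275 [-0.0129  0.0676]
(398, 480) 0.0235 [-0.0246  0.076 ]
(398, 480) 0.0255 [-0.0234  0.0779]
(398, 480) 0.0275 [-0.0222  0.0797]
(376, 478) 0.0235 [-0.0141  0.071 ]
(376, 478) 0.0255 [-0.0129  0.0729]
(376, 478) 0.0275 [-0.0118  0.0748]
fence [0.0177 0.0974]
fence [0.0014 0.0944]
exp board near-bottom back corner px at foot -.025: [array([418., 476.]), array([401., 480.]), array([384., 483.])]
```

drive_tool(targets=[-0.1, 0.4, 0, 0, 0, 0, -0.1, 0.8, 0.4, 0, 0, 0, -0.1, 0.8, 0.8, 0, 0, 0, -0.1, 0.8, 1.1, 0, 0, 0, -0.1, 0.8, 1.3, 0, 0, 0, -0.1, 0.8, 1.3, 0, 0, 0, -0.1, 0.8, 1.3, 0, 0, 0])

```text
time: 17.93
position: [0.5631, 0.2254, 0.2353]
tool_rot: [0.769, 0.64, 0.005, 0.005]
ft_force: [-2.3, -5.0, 18.1]
grip_width: 0.0087
```

drive_tool(targets=[0, 0, 0.1, 0, 0, 0, 0, 0, 0.2, 0, 0, 0, 0, 0, 0.2, 0, 0, 0])

```text
time: 18.18
position: [0.5644, 0.2252, 0.2353]
tool_rot: [0.769, 0.64, 0.006, 0.006]
ft_force: [-2.3, -6.6, 24.6]
grip_width: 0.0089
```

Run:
```python
from h import *
o=robot.get_obs();print(o["position"],toloc(o["position"]),o["ft_force"])
im,d=robot.camera("scene");cv2.imwrite("pics/s12.png",cv2.resize(im[190:370,320:470],(600,720)[:2] if 0 else (500,600),interpolation=cv2.INTER_CUBIC)[:,:,::-1])
```

```text
[0.56438556 0.22518926 0.23528793] [-0.00688205  0.00086788] [-2.29005706 -6.57891158 24.55685714]
```

View pics/s12.png

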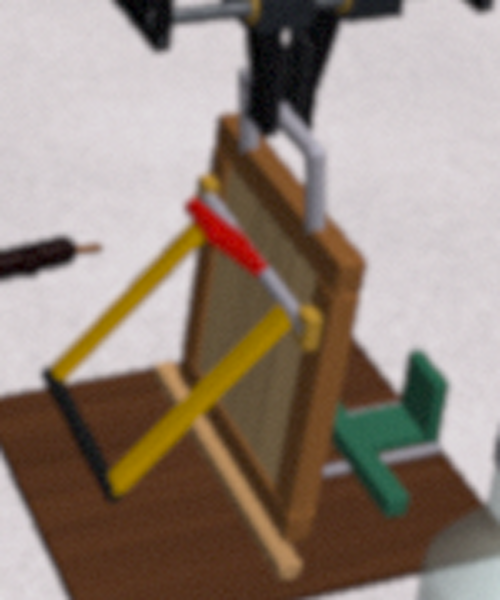

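The foot came down on the fence (18–25 N upward, foot height about 20 mm). I'll raise it, move it forward 2 cm and lower again.

drive_tool(targets=[0, 0, -0.5, 0, 0, 0, 0, 0, -1.1, 0, 0, 0, 0, -0.8, -1.3, 0, 0, 0, 0, -1.6, -1.3, 0, 0, 0, 0, -2.1, -1.3, 0, 0, 0, 0, -2.1, -1.3, 0, 0, 0, 0, -2.1, -1.3, 0, 0, 0, 0, -2.1, -1.3, 0, 0, 0])

```text
time: 18.9
position: [0.5378, 0.2308, 0.239]
tool_rot: [0.769, 0.64, 0.0, 0.0]
ft_force: [1.5, -0.1, -7.4]
grip_width: 0.0087
```

drive_tool(targets=[0, 0, 0.4, 0, 0, 0, 0, 0, 0.8, 0, 0, 0, 0, 0, 1.2, 0, 0, 0, 0, 0, 1.5, 0, 0, 0, 0, 0, 1.5, 0, 0, 0])

```text
time: 19.32
position: [0.5395, 0.23, 0.2263]
tool_rot: [0.769, 0.64, 0.001, 0.002]
ft_force: [-0.1, -2.8, 3.1]
grip_width: 0.009
```

Run:
```python
from h import *
o=robot.get_obs();print(o["position"],toloc(o["position"]),o["ft_force"])
im,d=robot.camera("scene");cv2.imwrite("pics/s13.png",cv2.resize(im[190:370,320:470],(500,600),interpolation=cv2.INTER_CUBIC)[:,:,::-1])
```

```text
[0.53952034 0.22996081 0.22625195] [-0.03219991  0.00109807] [-0.05611924 -2.80250595  3.10102353]
```

View pics/s13.png

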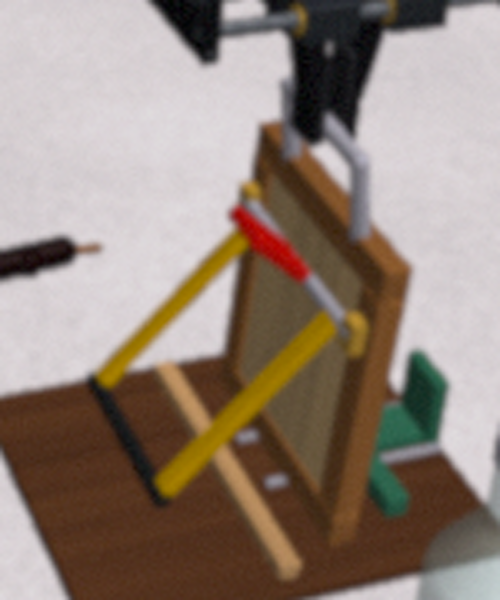

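Run:
```python
from h import *
for x,y,z in [(328,525,.01),(330,530,.01),(352,540,.01),(272,568,.02),(298,560,.02),(163,367,.02),(178,363,.02)]:
    print((x,y),toloc(atz("scene",320+x/3.333,190+y/3.333,z)).round(4))
```

```text
(328, 525) [-0.0311  0.0617]
(330, 530) [-0.0304  0.0655]
(352, 540) [-0.0384  0.0759]
(272, 568) [0.0172 0.0918]
(298, 560) [0.0016 0.0904]
(163, 367) [ 0.0089 -0.0812]
(178, 363) [-0.0013 -0.0822]
```

drive_tool(targets=[0, 0, -0.3, 0, 0, 0, 0, 0, -0.5, 0, 0, 0, 0, 0.6, -0.5, 0, 0, 0, 0, 1.2, -0.5, 0, 0, 0, 0, 1.8, -0.5, 0, 0, 0, 0, 1.8, -0.5, 0, 0, 0, 0, 1.8, -0.5, 0, 0, 0, 0, 1.8, -0.3, 0, 0, 0, 0, 1.8, -0.1, 0, 0, 0, 0, 1.8, 0, 0, 0, 0, 0, 1.8, 0, 0, 0, 0])

```text
time: 20.28
position: [0.5565, 0.2271, 0.2262]
tool_rot: [0.769, 0.64, 0.001, 0.001]
ft_force: [0.1, -2.7, 3.4]
grip_width: 0.009
```

Run:
```python
from h import *
o=robot.get_obs();print(o["position"],toloc(o["position"]),o["ft_force"])
im,d=robot.camera("scene");cv2.imwrite("pics/s14.png",cv2.resize(im[190:370,320:470],(500,600),interpolation=cv2.INTER_CUBIC)[:,:,::-1])
```

```text
[0.55648578 0.22707686 0.22622307] [-0.01499236  0.00130663] [ 0.14272813 -2.70509336  3.39006647]
```

View pics/s14.png

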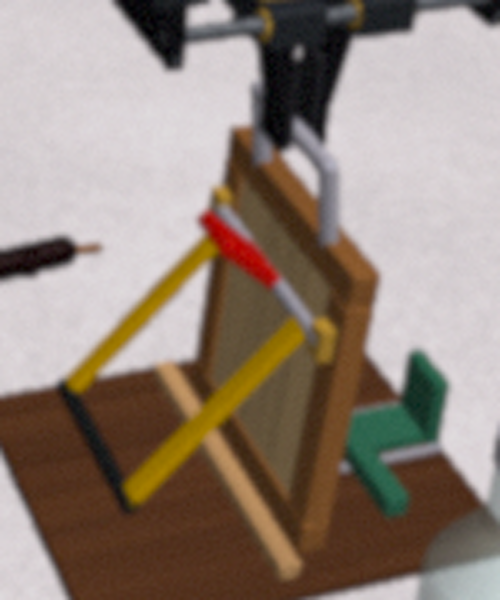

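drive_tool(targets=[0, 0.6, 0, 0, 0, 0, 0, 1.3, 0, 0, 0, 0, 0, 2, 0, 0, 0, 0, 0, 2.6, 0.1, 0, 0, 0, 0, 3.1, 0.15, 0, 0, 0, 0, 3.7, 0.2, 0, 0, 0, 0, 4.2, 0.3, 0, 0, 0, 0, 4.8, 0.4, 0, 0, 0, 0, 5.3, 0.5, 0, 0, 0, 0, 5.8, 0.65, 0, 0, 0, 0, 6.2, 0.75, 0, 0, 0, 0, 6.2, 0.75, 0, 0, 0], squeeze=10)

```text
time: 21.33
position: [0.6183, 0.2158, 0.2172]
tool_rot: [0.769, 0.639, 0.001, 0.001]
ft_force: [2.1, -2.2, 5.9]
grip_width: 0.0095
```

Run:
```python
from h import *
o=robot.get_obs();print(o["position"],toloc(o["position"]),o["ft_force"],o["grip_width"])
im,d=robot.camera("scene");cv2.imwrite("pics/s15.png",cv2.resize(im[190:370,320:470],(500,600),interpolation=cv2.INTER_CUBIC)[:,:,::-1]);wristcap("w15")
```

```text
[0.61834572 0.21580797 0.21722737] [0.04788562 0.00132601] [ 2.13716503 -2.24623923  5.85474565] 0.009512355548070813
```

View pics/s15.png

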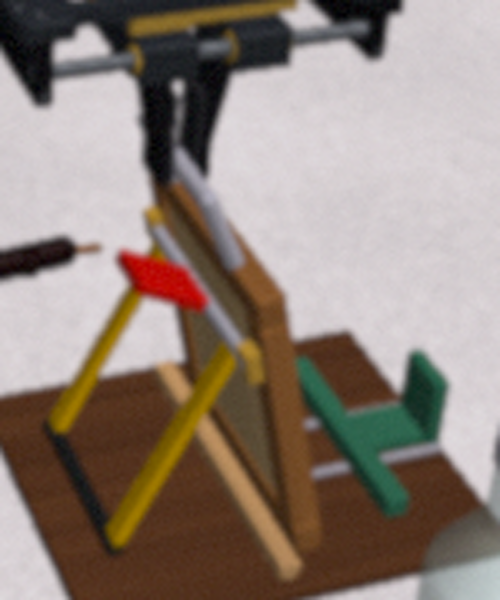

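View pics/w15.png

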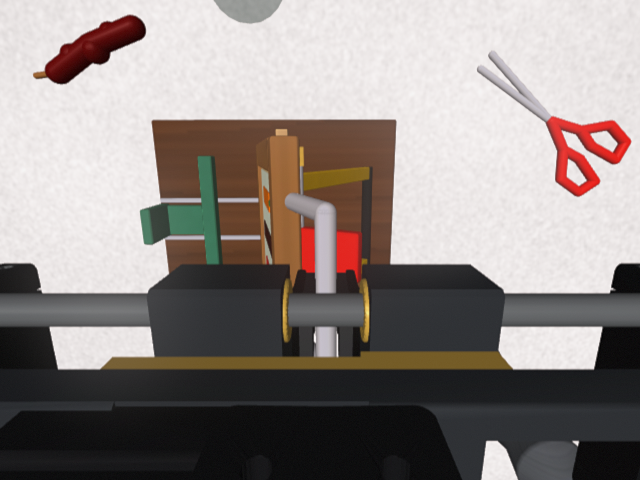

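drive_tool(targets=[0, 0.3, 0.07, 0, 0, 0, 0, 0.6, 0.15, 0, 0, 0, 0, 0.9, 0.22, 0, 0, 0, 0, 0.9, 0.22, 0, 0, 0])

```text
time: 21.77
position: [0.6263, 0.2143, 0.2148]
tool_rot: [0.769, 0.639, 0.001, 0.0]
ft_force: [2.1, -3.0, 5.4]
grip_width: 0.0099
```

Run:
```python
from h import *
o=robot.get_obs();print(o["position"],toloc(o["position"]),o["ft_force"],o["grip_width"])
im,d=robot.camera("scene");cv2.imwrite("pics/s16.png",cv2.resize(im[190:370,320:470],(500,600),interpolation=cv2.INTER_CUBIC)[:,:,::-1]);wristcap("w16")
P=wcloud("w16")
for u in range(255,345,5): print(u,[ (toloc(P[v,u]).round(4).tolist(),P[v,u,2].round(4)) for v in (180,)])
```

```text
[0.62627086 0.21432973 0.21483088] [0.05594738 0.00129451] [ 2.09125066 -3.01102255  5.43162743] 0.009861037684109362
255 [([-0.0075, 0.0428], np.float64(0.054))]
260 [([0.0065, 0.0466], np.float64(0.1059))]
265 [([0.0219, 0.0516], np.float64(0.1745))]
270 [([0.0267, 0.0524], np.float64(0.1866))]
275 [([0.0293, 0.0524], np.float64(0.1867))]
280 [([0.032, 0.0524], np.float64(0.1867))]
285 [([0.0346, 0.0523], np.float64(0.1856))]
290 [([0.0371, 0.0522], np.float64(0.1844))]
295 [([0.0398, 0.0522], np.float64(0.1838))]
300 [([0.0391, 0.0487], np.float64(0.1362))]
305 [([0.042, 0.0482], np.float64(0.1284))]
310 [([0.0452, 0.0477], np.float64(0.1229))]
315 [([0.0486, 0.0472], np.float64(0.1153))]
320 [([0.0521, 0.0466], np.float64(0.1075))]
325 [([0.0559, 0.046], np.float64(0.0992))]
330 [([0.0599, 0.0454], np.float64(0.0912))]
335 [([0.0642, 0.0446], np.float64(0.0809))]
340 [([0.0687, 0.044], np.float64(0.0724))]
```

View pics/s16.png

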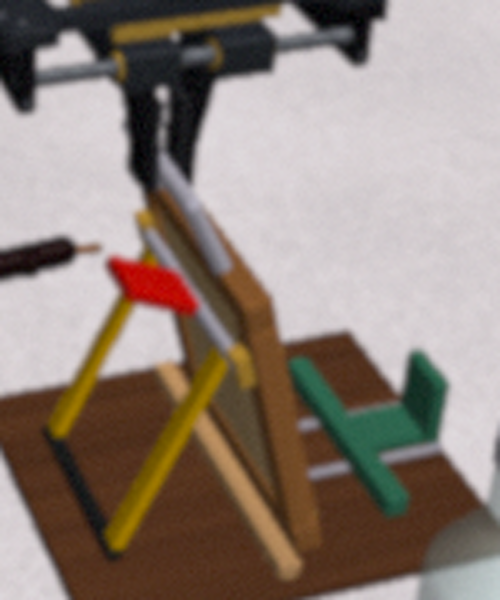

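View pics/w16.png

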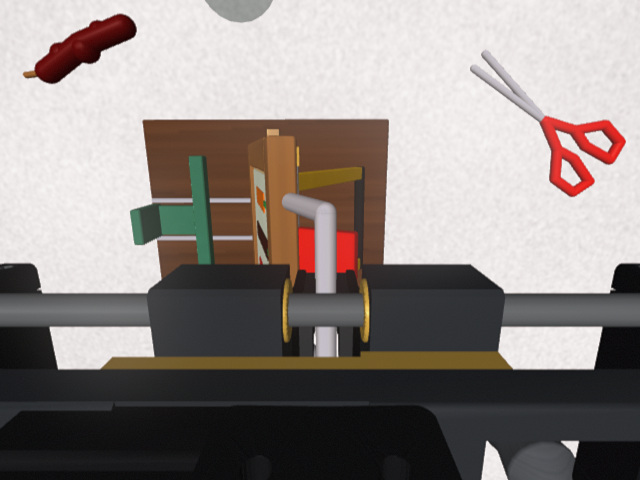

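drive_tool(targets=[0, 0.25, 0.07, 0, 0, 0, 0, 0.5, 0.15, 0, 0, 0, 0, 0.7, 0.21, 0, 0, 0, 0, 0.8, 0.25, 0, 0, 0, 0, 0.8, 0.25, 0, 0, 0])

```text
time: 22.28
position: [0.632, 0.2133, 0.2129]
tool_rot: [0.769, 0.64, -0.001, -0.001]
ft_force: [-2.8, -2.3, 9.1]
grip_width: 0.0094
```

Run:
```python
from h import *
o=robot.get_obs();print(o["position"],toloc(o["position"]),o["ft_force"],o["grip_width"])
im,d=robot.camera("scene");cv2.imwrite("pics/s17.png",cv2.resize(im[190:370,320:470],(500,600),interpolation=cv2.INTER_CUBIC)[:,:,::-1]);wristcap("w17")
P=wcloud("w17")
for u in range(245,275,3): print(u,[ (toloc(P[v,u]).round(4).tolist(),P[v,u,2].round(4)) for v in (160,180,)])
```

```text
[0.63196028 0.21329285 0.21292719] [0.06173052 0.00129585] [-2.81870588 -2.2626897   9.09539958] 0.009400115861209245
245 [([-0.0096, 0.0604], np.float64(0.0546)), ([-0.0157, 0.0412], np.float64(0.0323))]
248 [([-0.0004, 0.0609], np.float64(0.0845)), ([-0.0127, 0.0413], np.float64(0.0327))]
251 [([0.0074, 0.0614], np.float64(0.1105)), ([-0.0026, 0.0438], np.float64(0.0667))]
254 [([0.0138, 0.0618], np.float64(0.1311)), ([0.005, 0.0455], np.float64(0.0912))]
257 [([0.0194, 0.0621], np.float64(0.1496)), ([0.0117, 0.0472], np.float64(0.1133))]
260 [([0.0242, 0.0624], np.float64(0.1656)), ([0.0175, 0.0486], np.float64(0.1325))]
263 [([0.0283, 0.0627], np.float64(0.1789)), ([0.027, 0.0516], np.float64(0.1743))]
266 [([0.0313, 0.0628], np.float64(0.1872)), ([0.0307, 0.0525], np.float64(0.1862))]
269 [([0.0327, 0.0628], np.float64(0.1863)), ([0.0324, 0.0525], np.float64(0.1868))]
272 [([0.0344, 0.0628], np.float64(0.1868)), ([0.0339, 0.0525], np.float64(0.186))]
```

View pics/s17.png

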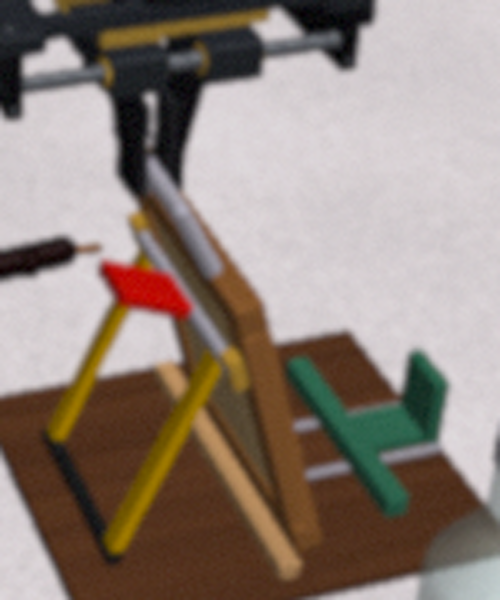

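The face slope gives a lean of 0.296 rad, and the leg is in contact (Fz 9 N, Fx has flipped). I'll ease the load and release.

drive_tool(targets=[0, -0.05, -0.1, 0, 0, 0, 0, -0.05, -0.15, 0, 0, 0, 0, -0.05, -0.15, 0, 0, 0])

```text
time: 22.63
position: [0.6317, 0.2132, 0.2131]
tool_rot: [0.769, 0.64, -0.001, -0.001]
ft_force: [-0.5, -1.5, 2.2]
grip_width: 0.0095
```

drive_tool(targets=[0, 0, 0, 0, 0, 0, 0, 0, 0, 0, 0, 0, 0, 0, 0, 0, 0, 0, 0, 0, 0, 0, 0, 0], grip=0.4)

```text
time: 22.97
position: [0.632, 0.2133, 0.2131]
tool_rot: [0.769, 0.64, -0.0, -0.001]
ft_force: [0.0, 0.0, -0.3]
grip_width: 0.0239
```

Run:
```python
from h import *
o=robot.get_obs();print(o["position"],toloc(o["position"]),o["ft_force"],o["grip_width"])
im,d=robot.camera("scene");cv2.imwrite("pics/s18.png",cv2.resize(im[190:370,320:470],(500,600),interpolation=cv2.INTER_CUBIC)[:,:,::-1]);wristcap("w18")
```

```text
[0.6320428  0.21334725 0.2131354 ] [0.06180193 0.00136419] [ 0.03496831  0.04875481 -0.29772129] 0.023864160053731848
```

View pics/s18.png

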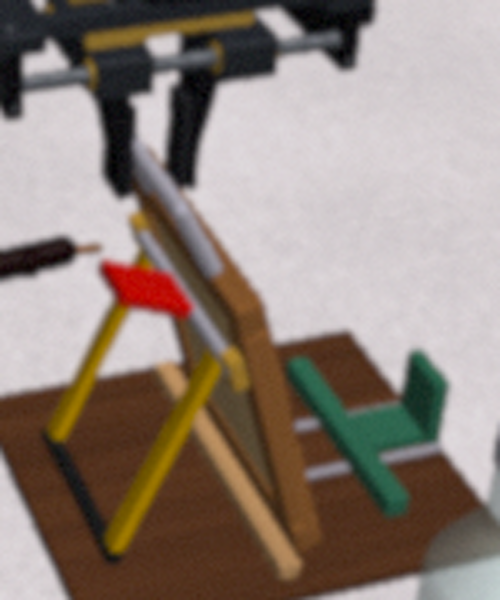

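View pics/w18.png

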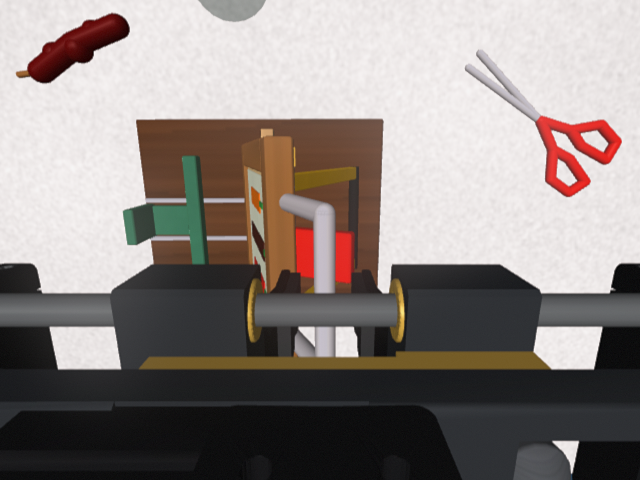

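drive_tool(targets=[0, 0, -1, 0, 0, 0, 0, 0, -2, 0, 0, 0, 0, 0, -4, 0, 0, 0, 0, 0, -7, 0, 0, 0, 0, 0, -10, 0, 0, 0, 0, 0, -10, 0, 0, 0])

```text
time: 23.57
position: [0.6364, 0.2139, 0.3231]
tool_rot: [0.769, 0.64, 0.007, 0.004]
ft_force: [1.6, 0.4, 2.1]
grip_width: 0.0263
```

Run:
```python
from h import *
print(robot.get_obs()["q"])
go([*rl(-.155,0),.30],REST[1]+np.pi/2);go([*rl(-.155,0),.032],REST[1]+np.pi/2)
wristcap("w19")
```

```text
[1.58001247e-01 5.01268784e-01 1.19273647e+00 2.18768510e-04
 1.43165055e+00 3.40834526e-01]
t 23.57 pos [0.6364 0.2139 0.3231] F [1.6 0.4 2.1] q6 0.34
cm [ -0.33 -22.13   1.97] deg [ 0.4 -0.9 89.9]
t 23.57 pos [0.6364 0.2139 0.3231] F [1.6 0.4 2.1] q6 0.34
cm [ -0.48 -22.53  28.77] deg [ 0.4 -0.9 89.9]
```

View pics/w19.png

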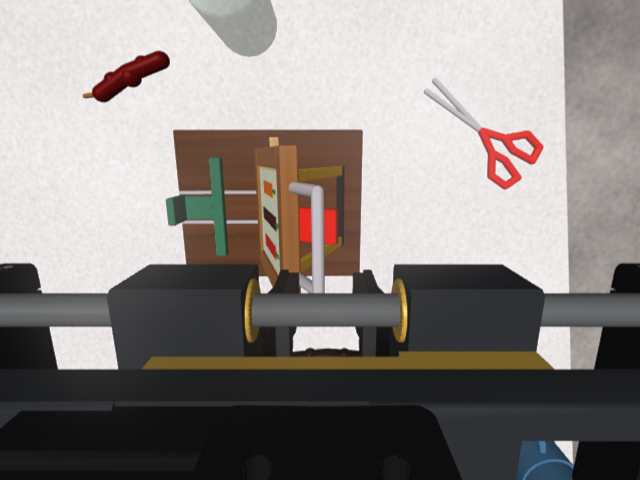

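drive_tool(targets=[0, -3, 0, 0, 0, 0, 0, -6, 0, 0, 0, -7, -0.3, -10, 0, 0, 0, -14, -0.3, -14, 0, 0, 0, -21, -0.3, -18, 0, 0, 0, -28, -0.3, -21, 0, 0, 0, -35, -0.3, -22.1, 0, 0, 0, -42, -0.3, -22.1, 0, 0, 0, -49, -0.3, -22.1, 0, 0, 0, -56, -0.3, -22.1, 0, 0, 0, -63, -0.3, -22.1, 0, 0, 0, -70, -0.3, -22.1, 0, 0, 0, -77], grip=1)

```text
time: 24.62
position: [0.4141, 0.2502, 0.3137]
tool_rot: [0.2, 0.98, -0.0, -0.0]
ft_force: [0.5, 1.3, 0.5]
grip_width: 0.0004
```

drive_tool(targets=[0, 0, 0, 0, 0, -7, 0, 0, 0, 0, 0, -13, 0, 0, 0, 0, 0, -13, 0, 0, 0, 0, 0, -13])

```text
time: 24.95
position: [0.4143, 0.2502, 0.3137]
tool_rot: [0.093, 0.996, -0.0, -0.0]
ft_force: [0.7, 0.3, -0.7]
grip_width: 0.0001
```

Run:
```python
from h import *
go([*rl(-.15,0),.032],REST[1]+np.pi/2);axes()
wristcap("w20");print(robot.get_obs()["grip_width"])
P=wcloud("w20");
```

```text
t 24.95 pos [0.4143 0.2502 0.3137] F [ 0.7  0.3 -0.7] q6 -1.07
cm [-0.91  0.15 28.17] deg [-0.  -0.  -0.3]
tool axes (cols x,y,z) world:
 [[-0.983  0.185 -0.001]
 [ 0.185  0.983 -0.   ]
 [ 0.001 -0.    -1.   ]]
0.0003724670656725451
```

View pics/w20.png

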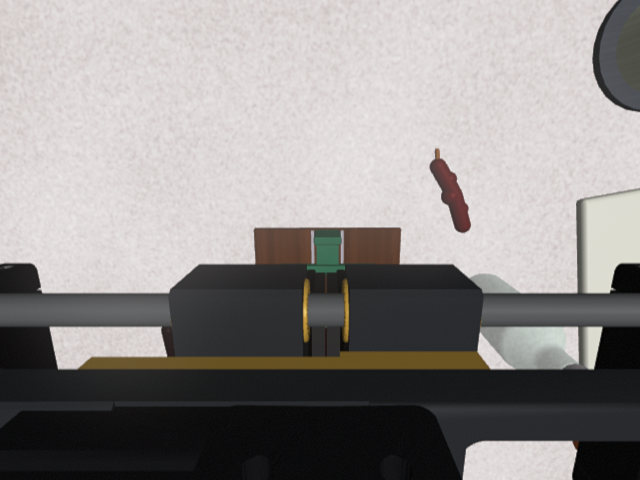

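drive_tool(targets=[0, 0.1, 4, 0, 0, 0, 0, 0.1, 8, 0, 0, 0, 0, 0.1, 12, 0, 0, 0, 0, 0.1, 16, 0, 0, 0, 0, 0.1, 20, 0, 0, 0, 0, 0.1, 23, 0, 0, 0, 0, 0.1, 25.5, 0, 0, 0, 0, 0.1, 27.5, 0, 0, 0, 0, 0.1, 28.2, 0, 0, 0, 0, 0.1, 28.2, 0, 0, 0, 0, 0.1, 28.2, 0, 0, 0])

```text
time: 25.92
position: [0.4152, 0.2514, 0.0321]
tool_rot: [0.092, 0.996, 0.0, 0.0]
ft_force: [-0.1, -0.1, -0.3]
grip_width: 0.0002
```

Run:
```python
from h import *
o=robot.get_obs();print(toloc(o["position"]),o["ft_force"])
im,d=robot.camera("scene");cv2.imwrite("pics/s21.png",im[:,:,::-1])
```

```text
[-1.58367801e-01 -9.72042120e-05] [-0.0665942  -0.1038178  -0.25295479]
```

View pics/s21.png

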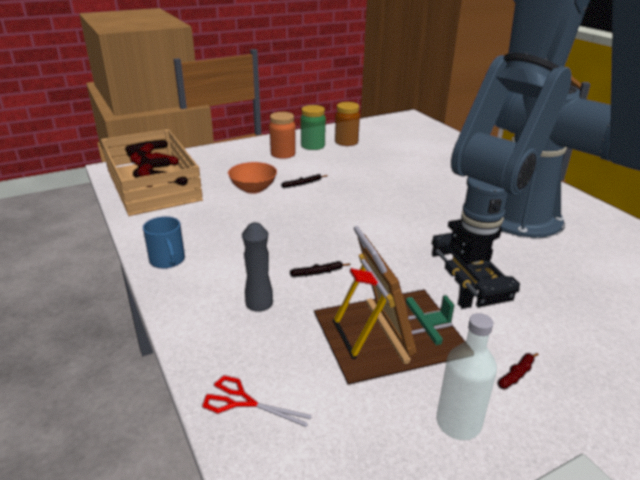

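drive_tool(targets=[-0.8, 0, 0, 0, 0, 0, -1.6, 0, 0, 0, 0, 0, -2.2, 0, 0, 0, 0, 0, -2.7, 0, 0, 0, 0, 0, -3.2, 0, 0, 0, 0, 0, -3.7, 0, 0, 0, 0, 0, -4.2, 0, 0, 0, 0, 0, -4.7, 0, 0, 0, 0, 0, -5.2, 0, 0, 0, 0, 0, -5.7, 0, 0, 0, 0, 0, -6, 0, 0, 0, 0, 0, -6, 0, 0, 0, 0, 0])

```text
time: 26.97
position: [0.475, 0.2402, 0.0318]
tool_rot: [0.092, 0.996, 0.0, 0.001]
ft_force: [0.2, -0.5, 0.5]
grip_width: 0.0004
```

Run:
```python
from h import *
o=robot.get_obs();print(toloc(o["position"]),o["ft_force"])
im,d=robot.camera("scene");cv2.imwrite("pics/s22.png",cv2.resize(im[210:370,320:480],(600,600),interpolation=cv2.INTER_CUBIC)[:,:,::-1])
```

```text
[-0.0974697  -0.00038135] [ 0.19964566 -0.51693367  0.49733308]
```

View pics/s22.png

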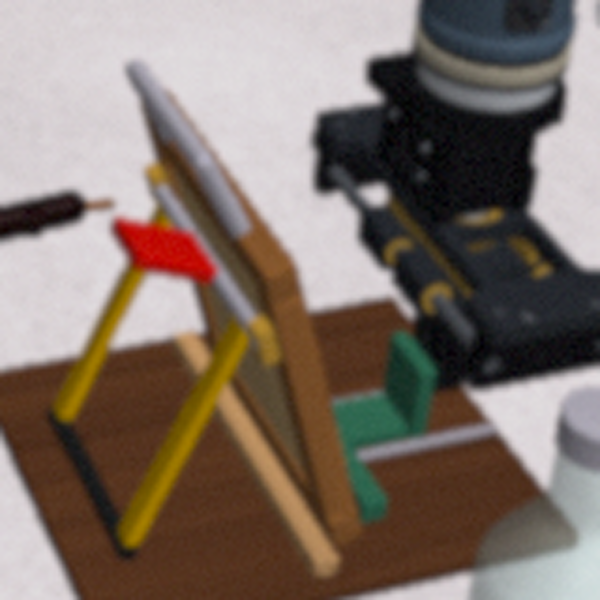

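drive_tool(targets=[-0.1, 0, 0, 0, 0, 0, -0.2, 0, 0, 0, 0, 0, -0.3, 0, 0, 0, 0, 0, -0.3, 0, 0, 0, 0, 0])

```text
time: 27.35
position: [0.4766, 0.2399, 0.0318]
tool_rot: [0.091, 0.996, -0.0, -0.0]
ft_force: [-0.9, 0.7, 0.2]
grip_width: 0.0008
```

drive_tool(targets=[-0.05, 0, 0, 0, 0, 0, -0.1, 0, 0, 0, 0, 0, -0.1, 0, 0, 0, 0, 0])

```text
time: 27.6
position: [0.4777, 0.2397, 0.0318]
tool_rot: [0.091, 0.996, 0.0, -0.0]
ft_force: [-1.3, 0.5, 0.1]
grip_width: 0.0007
```

drive_tool(targets=[-0.05, 0, 0, 0, 0, 0, -0.1, 0, 0, 0, 0, 0, -0.1, 0, 0, 0, 0, 0])

```text
time: 27.85
position: [0.4785, 0.2395, 0.0318]
tool_rot: [0.091, 0.996, -0.0, -0.0]
ft_force: [-1.6, 1.4, -0.6]
grip_width: 0.0004
```

Run:
```python
from h import *
o=robot.get_obs();print(toloc(o["position"]),o["ft_force"])
im,d=robot.camera("scene");cv2.imwrite("pics/s23.png",cv2.resize(im[210:370,320:480],(600,600),interpolation=cv2.INTER_CUBIC)[:,:,::-1])
```

```text
[-0.09396339 -0.00043852] [-1.56848607  1.37797383 -0.55135948]
```

View pics/s23.png

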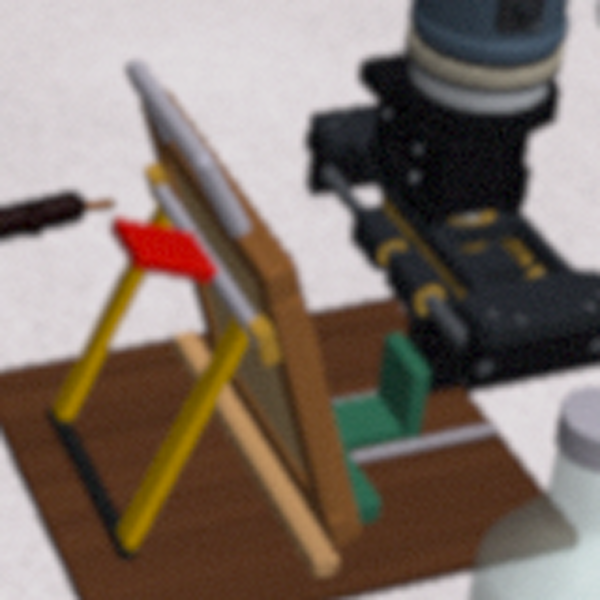

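drive_tool(targets=[-0.05, 0, 0, 0, 0, 0, -0.1, 0, 0, 0, 0, 0, -0.1, 0, 0, 0, 0, 0])

```text
time: 28.15
position: [0.4786, 0.2395, 0.0318]
tool_rot: [0.091, 0.996, -0.0, -0.001]
ft_force: [-4.2, 2.3, 2.0]
grip_width: 0.0005
```

drive_tool(targets=[-0.05, 0, 0, 0, 0, 0, -0.1, 0, 0, 0, 0, 0, -0.1, 0, 0, 0, 0, 0])

```text
time: 28.4
position: [0.479, 0.2394, 0.0318]
tool_rot: [0.092, 0.996, -0.0, -0.002]
ft_force: [-4.8, 4.8, 3.2]
grip_width: 0.0001
```

drive_tool(targets=[-0.05, 0, 0, 0, 0, 0, -0.1, 0, 0, 0, 0, 0, -0.1, 0, 0, 0, 0, 0])

```text
time: 28.65
position: [0.4804, 0.2391, 0.0318]
tool_rot: [0.091, 0.996, -0.0, -0.001]
ft_force: [-3.6, 3.0, 1.4]
grip_width: 0.0008
```

Contact is made: the force jumped to about 4–6 N and the foot moved back a millimetre or two. I'll back off and check.

drive_tool(targets=[0.5, 0, 0, 0, 0, 0, 1.5, 0, 0, 0, 0, 0, 3, 0, 0, 0, 0, 0, 4, 0, 0, 0, 0, 0, 4.5, 0, -3, 0, 0, 0, 4.5, 0, -7, 0, 0, 0, 4.5, 0, -11, 0, 0, 0, 4.5, 0, -15, 0, 0, 0, 4.5, 0, -18, 0, 0, 0, 4.5, 0, -20, 0, 0, 0, 4.5, 0, -20, 0, 0, 0])

```text
time: 29.57
position: [0.4402, 0.248, 0.2366]
tool_rot: [0.091, 0.996, 0.002, 0.005]
ft_force: [-0.1, 0.2, 0.2]
grip_width: 0.0006
```

Run:
```python
from h import *
o=robot.get_obs();print(toloc(o["position"]),o["position"],o["ft_force"])
im,d=robot.camera("scene");np.savez("s24.npz",im=im,d=d);cv2.imwrite("pics/s24.png",cv2.resize(im[210:370,320:480],(600,600),interpolation=cv2.INTER_CUBIC)[:,:,::-1])
im,d=robot.camera("top");np.savez("t24.npz",im=im,d=d);cv2.imwrite("pics/t24.png",cv2.resize(im[180:300,190:300],(550,600),interpolation=cv2.INTER_CUBIC)[:,:,::-1])
wristcap("w24")
```

```text
[-0.13315483  0.00104173] [0.44019541 0.24802895 0.23661712] [-0.11202588  0.2031142   0.2496063 ]
```

View pics/s24.png

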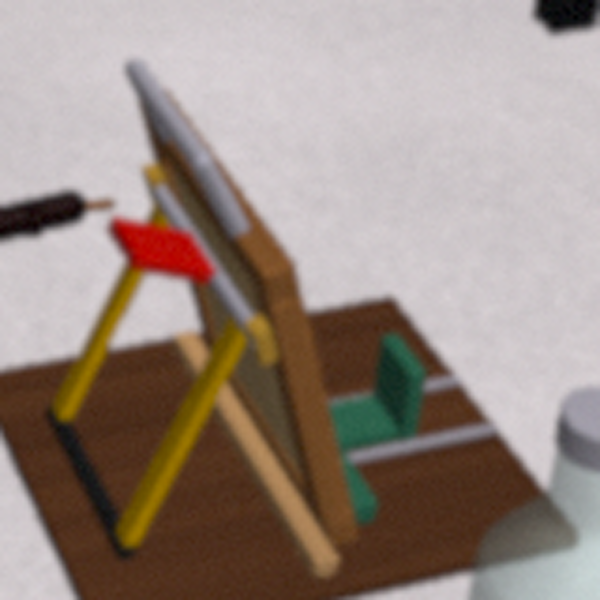

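View pics/t24.png

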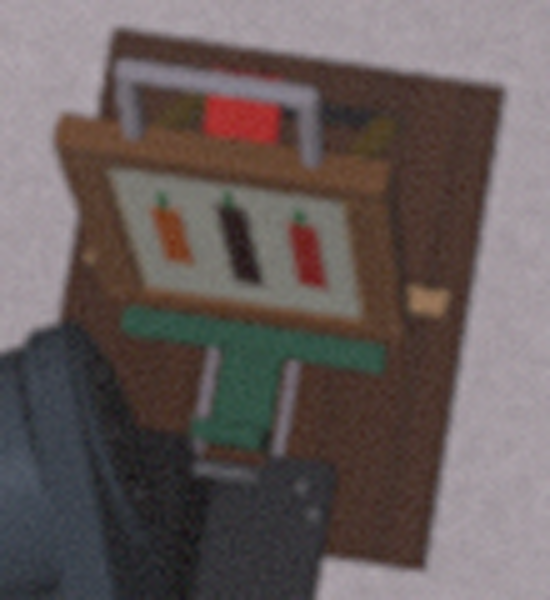

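View pics/w24.png

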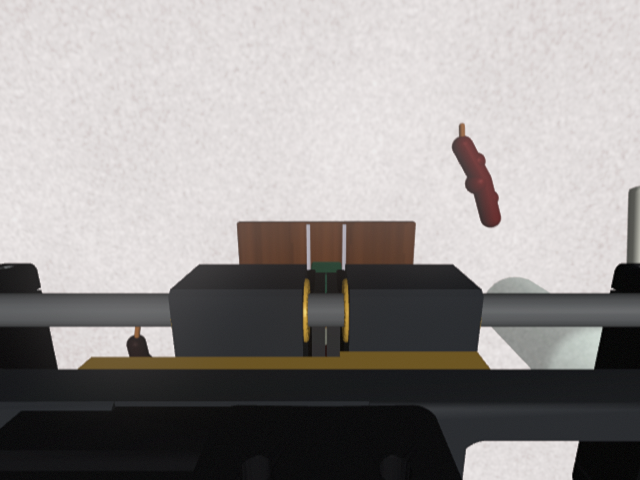

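Run:
```python
from h import *
z=np.load("t24.npz");P=cloud("top",z["d"])
def px(x,y): return int(round(190+x/5)),int(round(180+y/5))
pts=[]
for x in range(150,340,12):
  for y in range(195,285,8):
    u,v=px(x,y+ (x-240)*.12); p=P[v,u]; l=toloc(p); pts.append([l[0],l[1],p[2]])
pts=np.array(pts)
A=np.c_[pts[:,1:],np.ones(len(pts))];c,r,_,_=np.linalg.lstsq(A,pts[:,0],rcond=None)
res=pts[:,0]-A@c; k=abs(res)<2.5*res.std(); c=np.linalg.lstsq(A[k],pts[k,0],rcond=None)[0]
print("x=%.4f*y+%.4f*z+%.4f"%tuple(c),"lean",np.arctan(c[1]),"yaw",np.arctan(c[0]),"std",res[k].std(),"zr",pts[:,2].min(),pts[:,2].max())
print("face x at z=.0147, .025:",c[1]*.0147+c[2],c[1]*.025+c[2])
for x,y in [(124,308),(386,346),(130,332),(384,372)]:
    print("keeper",toloc(atz("top",190+(x+.5)/5-.5,180+(y+.5)/5-.5,.025)).round(4))
for x,y in [(108,298),(402,338)]:
    print("board bottom",toloc(atz("top",190+(x+.5)/5-.5,180+(y+.5)/5-.5,.015)).round(4))
```

```text
x=0.0052*y+-0.0976*z+0.0186 lean -0.09727493961184075 yaw 0.005206819215973437 std 0.012486849065350308 zr 0.04432035450924797 1.512461501547772
face x at z=.0147, .025: 0.017189944445598095 0.016184840328872033
keeper [-0.0233  0.0637]
keeper [-0.0221 -0.0663]
keeper [-0.0345  0.0587]
keeper [-0.0348 -0.0675]
board bottom [-0.0188  0.0746]
board bottom [-0.0161 -0.0722]
```

Run:
```python
from h import *
z=np.load("t24.npz");P=cloud("top",z["d"])
pts=[]
for x in range(150,340,6):
  for y in range(195,285,5):
    u=int(round(190+x/5));v=int(round(180+(y+(x-240)*.12)/5)); p=P[v,u]; l=toloc(p); pts.append([l[0],l[1],p[2]])
pts=np.unique(np.array(pts),axis=0);pts=pts[(pts[:,2]>.02)&(pts[:,2]<.25)]
from scipy.optimize import least_squares
# normal regression by SVD with trimming
k=np.ones(len(pts),bool)
for _ in range(5):
    m=pts[k].mean(0);n=np.linalg.svd(pts[k]-m)[2][2];n*=np.sign(-n[0]);r=(pts-m)@n;k=abs(r)<.006
print(len(pts),k.sum(),"n",n,"lean",np.arctan2(n[2],-n[0]),"yaw",np.arctan2(-n[1],-n[0]),r[k].std())
f=lambda zz:m[0]-(n[2]*(zz-m[2])+n[1]*(0-m[1]))/n[0]
print("face x at foot z .0147, keeper top .025",f(.0147),f(.025))
```

```text
574 574 n [-9.59722646e-01  3.55293915e-04  2.80948958e-01] lean 0.28478276819991666 yaw -0.00037020476764405765 0.0013164940022120128
face x at foot z .0147, keeper top .025 -0.016750462428073615 -0.013735243104947961
```

drive_tool(targets=[1, 0, -2, 0, 0, 7, 2, 0, -3, 0, 0, 14, 2.5, 0, -3, 0, 0, 21, 2.5, 0, -3, 0, 0, 28, 2.5, 0, -3, 0, 0, 35, 2.5, 0, -3, 0, 0, 42, 2.5, 0, -3, 0, 0, 49, 2.5, 0, -3, 0, 0, 56, 2.5, 0, -3, 0, 0, 63, 2.5, 0, -3, 0, 0, 70, 2.5, 0, -3, 0, 0, 77, 2.5, 0, -3, 0, 0, 84])

```text
time: 30.72
position: [0.4116, 0.2511, 0.2594]
tool_rot: [0.736, 0.677, -0.002, -0.001]
ft_force: [-0.8, 0.1, -0.1]
grip_width: 0.0008
```

drive_tool(targets=[0, 0, 0, 0, 0, 7, 0, 0, 0, 0, 0, 14, 0, 0, 0, 0, 0, 21, 0, 0, 0, 0, 0, 28, 0, 0, 0, 0, 0, 35, 0, 0, 0, 0, 0, 42, 0, 0, 0, 0, 0, 49, 0, 0, 0, 0, 0, 56, 0, 0, 0, 0, 0, 63, 0, 0, 0, 0, 0, 70, 0, 0, 0, 0, 0, 77, 0, 0, 0, 0, 0, 84])

```text
time: 31.72
position: [0.4116, 0.2511, 0.2594]
tool_rot: [1.0, 0.01, -0.002, 0.001]
ft_force: [0.2, -0.6, -0.3]
grip_width: 0.0005
```

drive_tool(targets=[0, 0, 0, 0, 0, 6, 0, 0, 0, 0, 0, 10, 0, 0, 0, 0, 0, 10, 0, 0, 0, 0, 0, 10])

```text
time: 32.05
position: [0.4119, 0.2513, 0.2601]
tool_rot: [0.997, -0.073, -0.002, 0.001]
ft_force: [-0.3, -0.3, -1.1]
grip_width: 0.0006
```

Run:
```python
from h import *
wristcap("w25");o=robot.get_obs();print(o["position"],toloc(o["position"]))
```

```text
[0.41214852 0.25137214 0.26042407] [-0.16134625 -0.00070442]
```

View pics/w25.png

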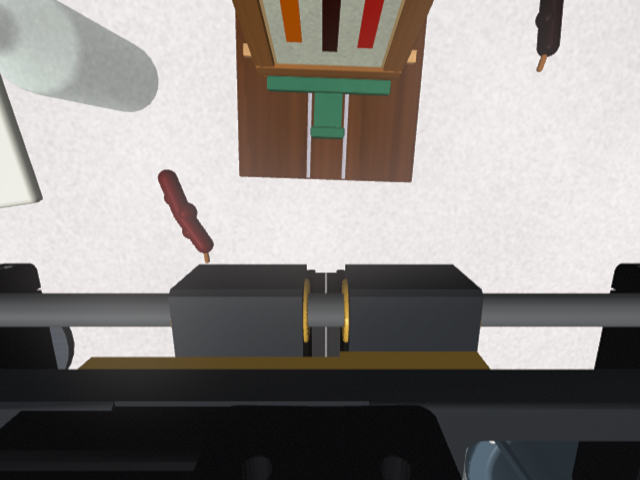

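Run:
```python
from h import *
im=np.load("w25.npz")["im"];cv2.imwrite("pics/w25z.png",cv2.resize(im[40:115,230:430],(800,300),interpolation=cv2.INTER_CUBIC)[:,:,::-1])
P=wcloud("w25")
for u in (310,270,385):
  print(u,[(v,toloc(P[v,u])[0].round(4),P[v,u,2].round(3)) for v in range(56,100,2)])
for u,v,z in [(268,77,.025),(390,80,.025),(239,177,.01),(411,181,.01),(259,67,.0147),(402,71,.0147)]:
    print(u,v,toloc(wz("w25",u,v,z)).round(4))
# face plane
m=np.zeros((480,640),bool);m[2:62,275:380]=1
p=P[m];l=np.array([np.r_[toloc(q),q[2]] for q in p]);l=l[(l[:,2]>.02)&(l[:,2]<.24)]
k=np.ones(len(l),bool)
for _ in range(5):
    c=l[k].mean(0);n=np.linalg.svd(l[k]-c,full_matrices=False)[2][2];n*=np.sign(-n[0]);r=(l-c)@n;k=abs(r)<.005
f=lambda zz:c[0]-(n[2]*(zz-c[2])+n[1]*(0-c[1]))/n[0]
print("lean",np.arctan2(n[2],-n[0]),"yaw",n[1],"x@.0147",f(.0147),"zr",l[:,2].min(),l[:,2].max())
```

```text
310 [(56, np.float64(-0.0059), np.float64(0.048)), (58, np.float64(-0.0072), np.float64(0.045)), (60, np.float64(-0.0077), np.float64(0.04)), (62, np.float64(-0.0093), np.float64(0.039)), (64, np.float64(-0.0097), np.float64(0.032)), (66, np.float64(-0.0119), np.float64(0.034)), (68, np.float64(-0.0135), np.float64(0.033)), (70, np.float64(-0.0144), np.float64(0.028)), (72, np.float64(-0.0154), np.float64(0.024)), (74, np.float64(-0.0171), np.float64(0.022)), (76, np.float64(-0.018), np.float64(0.017)), (78, np.float64(-0.0215), np.float64(0.025)), (80, np.float64(-0.0235), np.float64(0.026)), (82, np.float64(-0.0252), np.float64(0.025)), (84, np.float64(-0.0273), np.float64(0.026)), (86, np.float64(-0.0291), np.float64(0.025)), (88, np.float64(-0.0312), np.float64(0.026)), (90, np.float64(-0.0949), np.float64(0.422)), (92, np.float64(-0.0333), np.float64(0.014)), (94, np.float64(-0.0348), np.float64(0.011)), (96, np.float64(-0.0372), np.float64(0.013)), (98, np.float64(-0.0391), np.float64(0.012))]
270 [(56, np.float64(-0.0083), np.float64(0.052)), (58, np.float64(-0.0092), np.float
[... 1509 characters left out ...]
.float64(0.023)), (82, np.float64(-0.0224), np.float64(0.024)), (84, np.float64(-0.0244), np.float64(0.025)), (86, np.float64(-0.0261), np.float64(0.023)), (88, np.float64(-0.0283), np.float64(0.025)), (90, np.float64(-0.03), np.float64(0.024)), (92, np.float64(-0.032), np.float64(0.024)), (94, np.float64(-0.0335), np.float64(0.021)), (96, np.float64(-0.0337), np.float64(0.009)), (98, np.float64(-0.036), np.float64(0.01))]
268 77 [-0.022   0.0626]
390 80 [-0.0204 -0.0643]
239 177 [-0.1267  0.0989]
411 181 [-0.1245 -0.0996]
259 67 [-0.0106  0.0737]
402 71 [-0.0092 -0.078 ]
lean 0.2789040423109596 yaw 0.0009433090428329021 x@.0147 -0.01564937644111774 zr 0.03462939134604287 0.12314182741542395
```

View pics/w25z.png

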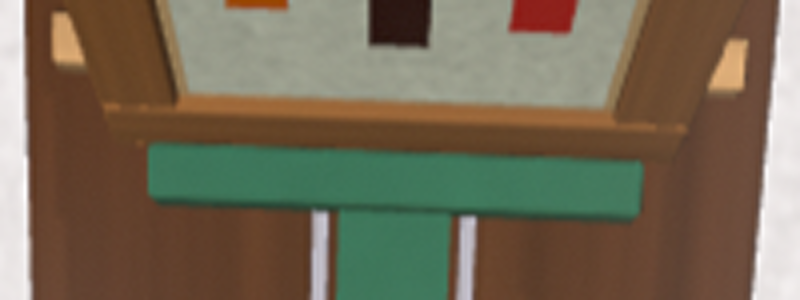

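Run:
```python
import cv2,numpy as np
a,b,c=[cv2.cvtColor(cv2.imread(f"pics/s{n}.png"),cv2.COLOR_BGR2GRAY).astype(np.float32) for n in (22,23,24)]
R=dict(lever=(100,230,205,290),board=(150,300,60,270),foot=(280,350,400,545),legend=(40,150,400,560),fenceL=(170,220,325,400),plate=(0,120,340,420))
for k,(x0,x1,y0,y1) in R.items():
    for n,p,q in (("22-23",a,b),("23-24",b,c)):
        s=cv2.phaseCorrelate(p[y0:y1,x0:x1].copy(),q[y0:y1,x0:x1].copy(),cv2.createHanningWindow((x1-x0,y1-y0),cv2.CV_32F)); print(k,n,np.round(s[0],2),round(s[1],2))
```

```text
lever 22-23 [0.47 0.25] 0.3
lever 23-24 [0.64 0.21] 0.19
board 22-23 [ 0.04 -0.05] 0.49
board 23-24 [-0.21  0.2 ] 0.31
foot 22-23 [ 0.   -0.01] 0.41
foot 23-24 [-0.03 -0.24] 0.26
legend 22-23 [-0.19 -0.01] 0.23
legend 23-24 [0.11 0.1 ] 0.36
fenceL 22-23 [-0.13  0.26] 0.61
fenceL 23-24 [0.22 0.45] 0.46
plate 22-23 [0.04 0.02] 0.36
plate 23-24 [-0.07 -0.12] 0.45
```

Run:
```python
import cv2,numpy as np
for n in (18,):pass
for n in (22,23,24):
    i=cv2.imread(f"pics/s{n}.png").astype(float)
    b,g,r=i[...,0],i[...,1],i[...,2]
    w=np.clip(r-1.3*np.maximum(g,b)-20,0,None); w[320:]=0;w[:,260:]=0
    w=(w>20)
    v,u=np.nonzero(w);print(n,"red",u.mean().round(2),v.mean().round(2),len(u),end=" ")
    gr=(g>1.25*r)&(g>b*1.1);gr[:330]=0
    v,u=np.nonzero(gr);print("green",u.mean().round(2),v.mean().round(2),end=" ")
    y=(r>1.6*b)&(g>1.3*b)&(r>110);y[:,260:]=0;y[:180]=0
    m=y.copy();m[:,:100]=0;v,u=np.nonzero(y&(np.indices(y.shape)[0]>370)&(np.indices(y.shape)[1]<235)&(np.indices(y.shape)[1]>110)&0|((g>100)&(r>140)&(b<70)));print("yellow",u.mean().round(2),v.mean().round(2),len(u))
```

```text
22 red 165.36 250.21 4045 green 389.15 413.47 yellow 169.42 389.12 4461
23 red 165.32 250.2 4048 green 386.47 410.47 yellow 169.34 389.8 4479
24 red 163.06 250.07 4031 green 380.24 414.79 yellow 165.16 387.61 3192
```

The lever blob did not move until the keeper made contact, then shifted about 1.5 mm back with the keeper. So the keeper really is against the foot. The arm is clear, so I'm handing in.

Run:
```python
from rig import robot
print(robot.hand_in())
```

```text
the job is handed in; nothing more can be done
None
```

I handed the job in at about 32 s. The recipe board stands on its leg in the slot, leaning back with its face to the front and its leg behind the fence. I let go of it before sliding the keeper up against its foot.

- **Keeper open:** I pushed it to its stop. The camera put the tab at the front edge of the plate.
- **Leg:** I pushed the red lever until the board itself began to slide. The lever's slope then measured 0.70 rad, which is fully unfolded.
- **Placing the board:** I carried it hanging by its bar. On the first try to set it down the foot landed on the fence, with about 25 N upward. I lifted it, moved it forward and set it down again.
- **Release:** The board leaned about 0.296 rad just before I let go, and it was centred in the slot to about 1–2 mm.
- **Keeper closed:** I slid it in until the force rose to about 5–7 N and the board moved back about 1.5 mm. I estimate the keeper then read about 0.013, against 0.011 for a board hard against the fence.

**Checks that disagreed or were uncertain:**
- The last depth fits of the board's face gave a lean of 0.28–0.285 rad rather than 0.30. This may be camera error, or the leg may have folded slightly from that push.
- The camera showed an apparent gap of about 2 mm between keeper and foot at the frame's bottom rail, and fits of the whole face gave 5–6 mm. I took this as measurement error, because the force rise and the board's movement both show contact.
- An image-correlation check of the board's movement was inconclusive. I relied on tracking the red lever in the images instead.
- One carry move had a mistyped turn. The per-row limit contained it and it did no harm.

I saw no contact with the other things on the table, but I did not re-measure their positions.

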